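# Build a row of pocket books between two bookends

## Robot

A 6-joint arm with a two-finger parallel gripper is mounted at the origin on the work surface. World frame = base frame: x ahead of the robot, y to its left, z up, the work surface at z = 0. Lengths are in m, angles in rad, forces in N, time in s.
With the tool pointing down it reaches from about 0.25 to 0.725 m from the base axis. Payload 4 kg.
Tool frame: the origin (TCP) lies midway between the tips of the shut fingers; the grasp point (between the pads) lies bot.tcp_to_grasp behind it (bot.tcp_to_grasp is the distance from the TCP to the grasp point, in m); z points along the fingers, y is the line along which they close (so a half turn about z gives the same grasp; the last joint's range is limited). The gripper opens to 85 mm and grips with 20 to 120 N. Pads are 22 mm wide; open, the fingers measure 114 mm over their backs; the gripper's body (76 mm by 85 mm) begins 54 mm behind the grasp point. The pads swing forward as they close: fully open they stand 13 mm farther back than shut.
Start: joints at [1.337, 0.241, 0.005, 1.335, 0, 1.571], TCP at [0.116, 0.486, 0.231] pointing down, gripper open.
Joint ranges: [-2.72, 2.72], [-1.05, 1.87], [-1.09, 1.28], [-1.99, 2.15], [-1.42, 1.44], [-3.14, 3.14]. Speed limits (rad/s): [2.79, 2.79, 3.14, 3.14, 3.14, 3.14].

## Interface

Orientations are given as a unit quaternion [x, y, z, w].
In Python, from workcell import readout, camera, bot gives the robot as it stands. The module is installed in compiled form; this text tells all that it offers.
- The arm moves only by the tool jog_arm, never from a script. Its argument "motion" is a list of rows, each an object of numbers: "x", "y", "z": the shift along the tool's x, y, z in mm; "spin": the turn about the tool's z in degrees; "fingers": the closure, from -1 (fully open) to 1 (shut). A call has 1 to 8 rows; each row is the pose to reach, as a shift and turn from the pose commanded when the call began, along the tool's axes at that moment; what a row does not reach only later rows make up. A row lasts 1/8 s, in which the tool goes at most 62.5 mm and 10.7 degrees, less where a joint would pass 70% of its speed; a pose out of reach is approached as far as the arm can. A call with a gripper value outside its range is refused whole. The fingers move at their own pace and stop on an object; the grip force is fixed at half the most. Time passes only in rows, so rows that repeat a pose let the fingers close. It gives the time, the measured TCP pose, the force, the opening and the grip force at its end, in the units of the state.
- readout.get_obs(): the state, without advancing time (a new reading comes with each control period).
- camera(name): name is "side" or "top"; returns a dict with "pixels" (420x560x3 uint8, red, green, blue), "K" (3x3 intrinsics, pixels), "rvec" (rotation vector, rad) and "tvec" (3), from world to camera coordinates, as OpenCV has them. Camera axes: x right, y down, z forward; pixel columns grow to the right and rows downward; lengths in m; the calibration is good to about 2 mm. A picture is of the moment at which its call begins. There is no depth.
- bot.job_done(): hands the job in; it is judged then, once.
The state is a dict: "clock": time; "joint_pos": joint angles; "joint_vel": joint speeds; "tau": joint torques, N m; "eef_pos": TCP position; "tool_rot": TCP orientation; "ft_force": force on the tool from outside, world axes, zero at the start; "ft_torque": the same for the moment, N m; "grip_width": finger opening in m; "grasp_force": force on a finger pad.
Only numpy, scipy, OpenCV 4.12 (cv2) and the standard library are available. Lean on these libraries where they do the work, as an engineer would, in place of code of your own. Each camera call takes 0.05 s, during which the arm holds its last target. There are 200 camera calls.

## Task

Set up the book display on the black desk pad: take one bookend out of the wire tray (its foot is caught under a hoop, so turn it to bring it up between the hoops), set it on the pad and stand every book upright on its short edge, face to face in a row against the bookend's plain back. Then bring out the second bookend the same way and close the row with it, so that the books stand snugly between the two backs, both feet pointing outwards. Leave the stamp and the ink pad alone.

Things in the scene. Friction and masses are not known exactly. Their poses are not given: they have to be found in the camera images.
- desk_pad: Black desk pad, fixed, 500 x 1020 mm (x by y) and 3 mm thick, flat on the table; its top is the working surface. The part beyond the books (base frame x 0.63 to 0.71 m, y 0 to 0.33 m) is clear at the start. Origin at the centre of its underside on the table top, z up.
- tray: Fixed mesh tray, 240 (x) x 330 mm (y), rim 58 mm high, floor 9 mm above its origin (centre of underside, z up). Three 6 mm wire hoops bridge it along x at y = -88, 0, 88 mm; their crossbars' tops are 88 mm above the origin and the space below is open. The two bays between hoops are 82 mm clear (y) and 220 mm long (x).
- bookend_a: Loose L, 0.3 kg: wooden upright (16 thick, 54 wide, top at 150 mm) on one end of a bare metal foot (108 x 54 x 5 mm). Origin on the underside, below the middle of the upright's plain back face; x along the foot, away from that face (upright x = 0 to 16 mm), z up. Starts in the tray's -y bay, foot under the hoop at y = -88 mm, pointing about along tray -y. Hold it by the upright's top.
- bookend_b: Twin of bookend_a. Starts in the tray's +y bay, foot under the hoop at y = +88 mm, pointing about along tray +y.
- bookend_a_back (a point): Point on the plain back face of bookend_a, on its centre line, 55 mm above its underside.
- bookend_b_back (a point): The same point on bookend_b.
- book1: Clothbound pocket book, 105 mm long (its x), 64 mm wide (its y, spine on -y), 24 mm thick (its z), about 0.12 kg, rigid; origin at its centre. At first it lies flat on the pad. May be absent.
- book2: Same as book1. May be absent.
- book3: Same as book1. May be absent.
- book4: Same as book1. May be absent.
- wood_stamp: Bystander: rubber hand stamp with a turned wooden handle, 50 x 30 mm, 78 mm tall. Origin under its centre.
- ink_pad: Bystander: closed black ink pad, 75 x 115 x 19 mm. Origin under its centre.

How it is judged:
On the way, in this order (a step that is already met when the one before it is completed fails the run):
1. a first bookend stands on the pad, out of the tray (((height (world z) of bookend_a below 0.008 m and angle between bookend_a's own z axis and vertical below 0.06 rad and linear speed of bookend_a below 0.02 m/s) or (height (world z) of bookend_b below 0.008 m and angle between bookend_b's own z axis and vertical below 0.06 rad and linear speed of bookend_b below 0.02 m/s))), for 0.3 s.
2. all the books stand upright on the pad, with one of them close against the back of a bookend (angle between the x axis of each of book1, book2, book3, book4 and the z axis of desk_pad, either way round below 0.12 rad and height (world z) of book1 between 0.05 and 0.062 m and linear speed of each of book1, book2, book3, book4 below 0.02 m/s and height (world z) of book2 between 0.05 and 0.062 m and height (world z) of book3 between 0.05 and 0.062 m and height (world z) of book4 between 0.05 and 0.062 m and (((x of book1 in the frame of bookend_a between -0.028 and -0.004 m and y of book1 in the frame of bookend_a between -0.03 and 0.03 m) or (x of book2 in the frame of bookend_a between -0.028 and -0.004 m and y of book2 in the frame of bookend_a between -0.03 and 0.03 m) or (x of book3 in the frame of bookend_a between -0.028 and -0.004 m and y of book3 in the frame of bookend_a between -0.03 and 0.03 m) or (x of book4 in the frame of bookend_a between -0.028 and -0.004 m and y of book4 in the frame of bookend_a between -0.03 and 0.03 m)) or ((x of book1 in the frame of bookend_b between -0.028 and -0.004 m and y of book1 in the frame of bookend_b between -0.03 and 0.03 m) or (x of book2 in the frame of bookend_b between -0.028 and -0.004 m and y of book2 in the frame of bookend_b between -0.03 and 0.03 m) or (x of book3 in the frame of bookend_b between -0.028 and -0.004 m and y of book3 in the frame of bookend_b between -0.03 and 0.03 m) or (x of book4 in the frame of bookend_b between -0.028 and -0.004 m and y of book4 in the frame of bookend_b between -0.03 and 0.03 m)))), for 0.3 s.
At the end, for the whole second after the job is handed in: Both bookends stand on the pad (within 3 degrees); every book stands on a short edge (within 7 degrees) with a book or a bookend's back within about 15 mm of each flat side and 25 mm of line; each bookend has a book at its back; all at rest (height (world z) of each of bookend_a, bookend_b below 0.008 m and angle between each of bookend_a, bookend_b's own z axis and vertical below 0.06 rad and linear speed of each of bookend_a, bookend_b, book1, book2, book3, book4 below 0.02 m/s and angle between the x axis of each of book1, book2, book3, book4 and the z axis of desk_pad, either way round below 0.12 rad and height (world z) of book1 between 0.05 and 0.062 m and height (world z) of book2 between 0.05 and 0.062 m and height (world z) of book3 between 0.05 and 0.062 m and height (world z) of book4 between 0.05 and 0.062 m and ((z of book2 in the frame of book1 between 0.016 and 0.04 m and distance between book2 and book1 below 0.047 m) or (z of book3 in the frame of book1 between 0.016 and 0.04 m and distance between book3 and book1 below 0.047 m) or (z of book4 in the frame of book1 between 0.016 and 0.04 m and distance between book4 and book1 below 0.047 m) or (z of bookend_a_back in the frame of book1 between 0.004 and 0.028 m and distance between bookend_a_back and book1 below 0.047 m) or (z of bookend_b_back in the frame of book1 between 0.004 and 0.028 m and distance between bookend_b_back and book1 below 0.047 m)) and ((z of book2 in the frame of book1 between -0.04 and -0.016 m and distance between book2 and book1 below 0.047 m) or (z of book3 in the frame of book1 between -0.04 and -0.016 m and distance between book3 and book1 below 0.047 m) or (z of book4 in the frame of book1 between -0.04 and -0.016 m and distance between book4 and book1 below 0.047 m) or (z of bookend_a_back in the frame of book1 between -0.028 and -0.004 m and distance between bookend_a_back and book1 below 0.047 m) or (z of bookend_b_back in the frame of book1 between -0.028 and -0.004 m and distance between bookend_b_back and book1 below 0.047 m)) and ((z of book1 in the frame of book2 between 0.016 and 0.04 m and distance between book1 and book2 below 0.047 m) or (z of book3 in the frame of book2 between 0.016 and 0.04 m and distance between book3 and book2 below 0.047 m) or (z of book4 in the frame of book2 between 0.016 and 0.04 m and distance between book4 and book2 below 0.047 m) or (z of bookend_a_back in the frame of book2 between 0.004 and 0.028 m and distance between bookend_a_back and book2 below 0.047 m) or (z of bookend_b_back in the frame of book2 between 0.004 and 0.028 m and distance between bookend_b_back and book2 below 0.047 m)) and ((z of book1 in the frame of book2 between -0.04 and -0.016 m and distance between book1 and book2 below 0.047 m) or (z of book3 in the frame of book2 between -0.04 and -0.016 m and distance between book3 and book2 below 0.047 m) or (z of book4 in the frame of book2 between -0.04 and -0.016 m and distance between book4 and book2 below 0.047 m) or (z of bookend_a_back in the frame of book2 between -0.028 and -0.004 m and distance between bookend_a_back and book2 below 0.047 m) or (z of bookend_b_back in the frame of book2 between -0.028 and -0.004 m and distance between bookend_b_back and book2 below 0.047 m)) and ((z of book1 in the frame of book3 between 0.016 and 0.04 m and distance between book1 and book3 below 0.047 m) or (z of book2 in the frame of book3 between 0.016 and 0.04 m and distance between book2 and book3 below 0.047 m) or (z of book4 in the frame of book3 between 0.016 and 0.04 m and distance between book4 and book3 below 0.047 m) or (z of bookend_a_back in the frame of book3 between 0.004 and 0.028 m and distance between bookend_a_back and book3 below 0.047 m) or (z of bookend_b_back in the frame of book3 between 0.004 and 0.028 m and distance between bookend_b_back and book3 below 0.047 m)) and ((z of book1 in the frame of book3 between -0.04 and -0.016 m and distance between book1 and book3 below 0.047 m) or (z of book2 in the frame of book3 between -0.04 and -0.016 m and distance between book2 and book3 below 0.047 m) or (z of book4 in the frame of book3 between -0.04 and -0.016 m and distance between book4 and book3 below 0.047 m) or (z of bookend_a_back in the frame of book3 between -0.028 and -0.004 m and distance between bookend_a_back and book3 below 0.047 m) or (z of bookend_b_back in the frame of book3 between -0.028 and -0.004 m and distance between bookend_b_back and book3 below 0.047 m)) and ((z of book1 in the frame of book4 between 0.016 and 0.04 m and distance between book1 and book4 below 0.047 m) or (z of book2 in the frame of book4 between 0.016 and 0.04 m and distance between book2 and book4 below 0.047 m) or (z of book3 in the frame of book4 between 0.016 and 0.04 m and distance between book3 and book4 below 0.047 m) or (z of bookend_a_back in the frame of book4 between 0.004 and 0.028 m and distance between bookend_a_back and book4 below 0.047 m) or (z of bookend_b_back in the frame of book4 between 0.004 and 0.028 m and distance between bookend_b_back and book4 below 0.047 m)) and ((z of book1 in the frame of book4 between -0.04 and -0.016 m and distance between book1 and book4 below 0.047 m) or (z of book2 in the frame of book4 between -0.04 and -0.016 m and distance between book2 and book4 below 0.047 m) or (z of book3 in the frame of book4 between -0.04 and -0.016 m and distance between book3 and book4 below 0.047 m) or (z of bookend_a_back in the frame of book4 between -0.028 and -0.004 m and distance between bookend_a_back and book4 below 0.047 m) or (z of bookend_b_back in the frame of book4 between -0.028 and -0.004 m and distance between bookend_b_back and book4 below 0.047 m)) and ((x of book1 in the frame of bookend_a between -0.028 and -0.004 m and y of book1 in the frame of bookend_a between -0.03 and 0.03 m) or (x of book2 in the frame of bookend_a between -0.028 and -0.004 m and y of book2 in the frame of bookend_a between -0.03 and 0.03 m) or (x of book3 in the frame of bookend_a between -0.028 and -0.004 m and y of book3 in the frame of bookend_a between -0.03 and 0.03 m) or (x of book4 in the frame of bookend_a between -0.028 and -0.004 m and y of book4 in the frame of bookend_a between -0.03 and 0.03 m)) and ((x of book1 in the frame of bookend_b between -0.028 and -0.004 m and y of book1 in the frame of bookend_b between -0.03 and 0.03 m) or (x of book2 in the frame of bookend_b between -0.028 and -0.004 m and y of book2 in the frame of bookend_b between -0.03 and 0.03 m) or (x of book3 in the frame of bookend_b between -0.028 and -0.004 m and y of book3 in the frame of bookend_b between -0.03 and 0.03 m) or (x of book4 in the frame of bookend_b between -0.028 and -0.004 m and y of book4 in the frame of bookend_b between -0.03 and 0.03 m))); the robot touches nothing.
It fails at once if a bystander (stamp or ink pad) was pushed more than 30 mm (distance of any of wood_stamp, ink_pad from where it was at the start of the episode above 0.03 m).
Of book1, book2, book3, book4 only 2 to 4 are there at a start; the rules pass over those that are not, and their reading is None.
At some moment in a run one of book1, book2, book3, book4 may be knocked a few centimetres aside while the robot is not near it.
It also fails if it takes over 210 s, if anything falls off the work surface, if the arm or the gripper's body presses on something with over 40 N, if the wrist force passes 120 N, or if a joint passes its speed limit or range.

## Working session

There is one attempt and no reset: what is moved stays moved. The work goes in short steps, Python scripts to look and compute and a tool call to move; the robot and the scene stay as the last step left them, time stands still between calls to the robot, and variables do not carry over. Pictures are saved under pics/ and viewed, at most 14 in all, crops included, and the job is handed in when it is done.

Besides the shell and the picture viewer there is one more tool, called after "Emit:" as a command line: name --argument value ..., lists and objects as JSON in quotes. jog_arm: Moves the arm, as the interface text tells. Its arguments: {"type":"object","properties":{"motion":{"type":"array"}},"required":["motion"]}

```bash
mkdir -p pics; ls
cat > h.py <<'E'
import numpy as np, cv2
from workcell import readout, camera, bot
def shot(n,f=None):
    c=camera(n)
    if f: cv2.imwrite('pics/'+f,c['pixels'][:,:,::-1])
    return c
def ray(c,u,v,z):
    R=cv2.Rodrigues(np.array(c['rvec'],float))[0];t=np.array(c['tvec'],float).ravel()
    d=R.T@np.linalg.inv(c['K'])@np.array([u,v,1.]);o=-R.T@t
    return o+d*(z-o[2])/d[2]
def proj(c,p):
    return cv2.projectPoints(np.array(p,float).reshape(-1,1,3),np.array(c['rvec'],float),np.array(c['tvec'],float),np.array(c['K'],float),None)[0].reshape(-1,2)
E
python3 - <<'E'
from h import *
for n in('top','side'):
    c=shot(n,n+'0.png')
    R=cv2.Rodrigues(c['rvec'])[0];print(n,c['K'].tolist(),(-R.T@np.ravel(c['tvec'])).round(3),R.round(2).tolist())
    np.savez(n+'0.npz',**c)
print(readout.get_obs(),bot.tcp_to_grasp)
E
```

```text
pics
top [[514.1389730427198, 0.0, 282.8020789561419], [0.0, 514.1389730427198, 207.37690244743496], [0.0, 0.0, 1.0]] [0.374 0.007 1.25 ] [[0.01, -1.0, 0.01], [-0.98, -0.01, -0.19], [0.19, -0.01, -0.98]]
side [[397.76971293649825, 0.0, 275.38576218430694], [0.0, 397.76971293649825, 201.91259557557672], [0.0, 0.0, 1.0]] [ 0.272 -0.478  0.799] [[0.85, -0.53, 0.01], [-0.41, -0.67, -0.62], [0.34, 0.52, -0.78]]
{'clock': 0.1, 'joint_pos': array([1.33702874e+00, 2.41361507e-01, 3.90970343e-03, 1.33520864e+00,
       2.61231363e-06, 1.57077357e+00]), 'joint_vel': array([-0.00138518, -0.00122114,  0.00242148, -0.00064806, -0.00054231,
        0.00164934]), 'tau': array([-4.02192500e-04, -3.73138118e+01,  2.53009486e+01,  1.08646919e-02,
        6.96330221e-05,  1.84766868e-06]), 'eef_pos': array([0.1156952 , 0.48587063, 0.23050943]), 'tool_rot': array([ 1.16606486e-01,  9.93177758e-01, -9.25545260e-04, -1.10002408e-04]), 'ft_force': array([-0.0929546 ,  0.43036647,  0.00285737]), 'ft_torque': array([-0.01996858,  0.00384125, -0.04444223]), 'grasp_force': 0.0, 'grip_width': 0.08558170598521612} 0.0187
```

View pics/top0.png

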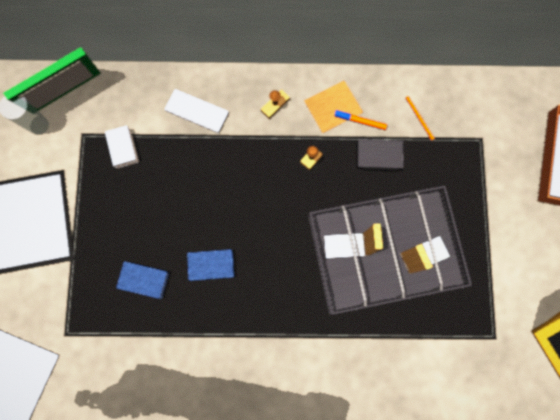

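View pics/side0.png

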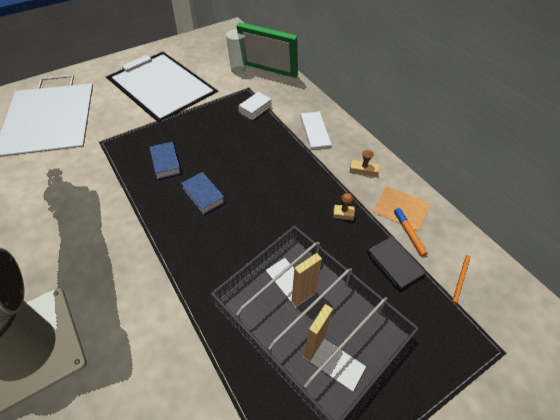

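Top: blue books at (143,280) and (210,265), tray centre at about (390,250), bookends at about (373,238) and (418,258), stamp at (312,156), ink pad at (380,154). There is a white block at (122,146), and I'll zoom in on it.

Run:
```python
from h import *
t=dict(np.load('top0.npz'));s=dict(np.load('side0.npz'))
def P(c,n,u,v,z): print(n,(u,v),ray(c,u,v,z).round(4))
for u,v in((83,136),(481,139),(494,338),(66,334)): P(t,'pad',u,v,.003)
for u,v in((143,278),(210,264)): P(t,'book',u,v,.027)
for u,v in((310,212),(444,187),(470,286),(332,313)): P(t,'rim',u,v,.061)
P(t,'white',122,140,.03);P(s,'white',255,102,.03)
P(t,'stamp',312,160,.01);P(t,'ink',380,152,.02)
P(s,'stamp',344,210,.01)
print(proj(t,[.116,.486,.23]),proj(s,[.116,.486,.23]))
a=t['pixels'][:,:,::-1]
r=[cv2.resize(a[110:330,60:260],None,fx=2.7,fy=2.7,interpolation=2),cv2.resize(a[180:320,300:480],(764,594),interpolation=2)]
cv2.imwrite('pics/zb.png',r[0]);cv2.imwrite('pics/zt.png',r[1])
b=s['pixels'][:,:,::-1]
cv2.imwrite('pics/zs.png',cv2.resize(b[220:400,205:425],(733,600),interpolation=2))
# books by color
hsv=cv2.cvtColor(t['pixels'],cv2.COLOR_RGB2HSV)
m=((hsv[...,0]>100)&(hsv[...,0]<130)&(hsv[...,1]>80)).astype(np.uint8)
for k in cv2.findContours(m,0,2)[0]:
    if cv2.contourArea(k)>200:
        q=np.array([ray(t,u,v,.027)[:2] for u,v in k.reshape(-1,2)],np.float32); print('book',cv2.minAreaRect(q))
```

```text
pad (83, 136) [0.7926 0.5034 0.003 ]
pad (481, 139) [ 0.7957 -0.506   0.003 ]
pad (494, 338) [ 0.3041 -0.5049  0.003 ]
pad (66, 334) [0.3059 0.5038 0.003 ]
book (143, 278) [0.4366 0.3248 0.027 ]
book (210, 264) [0.4708 0.1684 0.027 ]
rim (310, 212) [ 0.5921 -0.0668  0.061 ]
rim (444, 187) [ 0.6556 -0.386   0.061 ]
rim (470, 286) [ 0.4229 -0.4339  0.061 ]
rim (332, 313) [ 0.3597 -0.1162  0.061 ]
white (122, 140) [0.7743 0.3958 0.03  ]
white (255, 102) [0.7594 0.4009 0.03  ]
stamp (312, 160) [ 0.7337 -0.0752  0.01  ]
ink (380, 152) [ 0.7533 -0.2442  0.02  ]
stamp (344, 210) [ 0.7437 -0.0636  0.01  ]
[[ 16.93961452 446.38325941]] [[-13.4231407  102.78687364]]
book ((0.4331853985786438, 0.3264717757701874), (0.1147172674536705, 0.0699063390493393), 77.14156341552734)
book ((0.4699115455150604, 0.16751128435134888), (0.0708371177315712, 0.11307217180728912), 5.024578094482422)
```

View pics/zb.png

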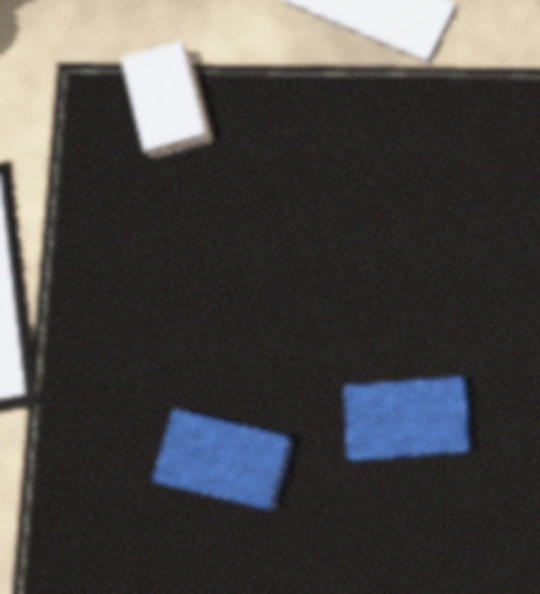

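View pics/zt.png

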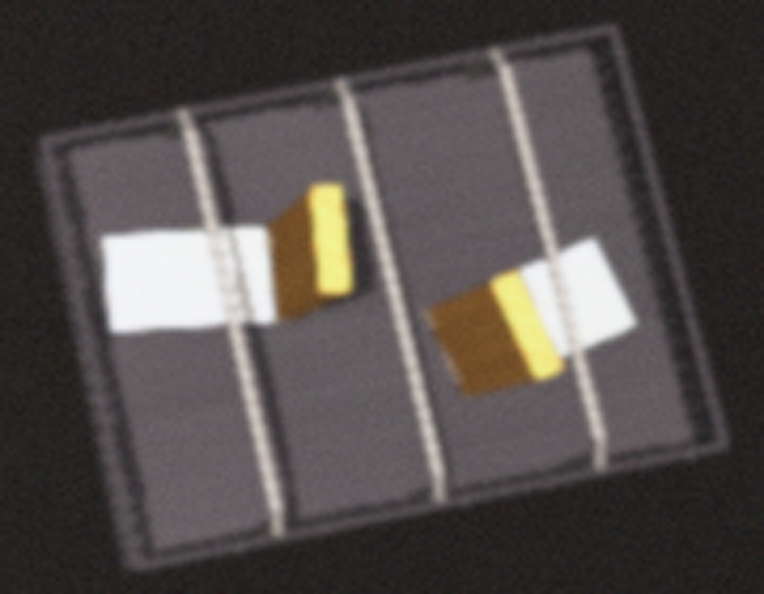

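View pics/zs.png

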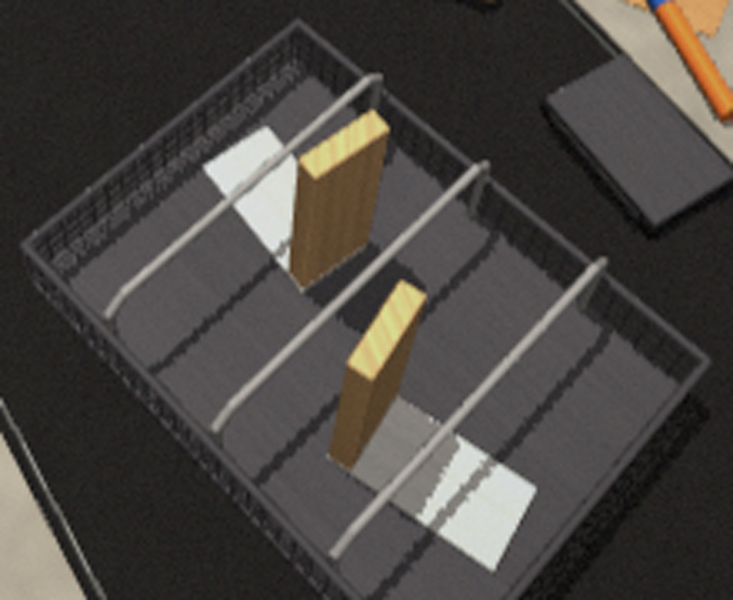

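The zooms show only two books. The white block overhangs the pad edge and I'll leave it. Bookend tops in zt.png: B's corners are (310,185), (342,183), (355,294), (320,298); A's are (490,278), (520,270), (563,372), (533,380). A's foot points towards tray -y and B's towards tray +y.

```bash
cat >> h.py <<'E'
def go(x,y,z,head):
    "print tool-frame shift (mm) and spin (deg) to TCP x,y,z with tool-y heading (deg, mod 180)"
    from scipy.spatial.transform import Rotation as Ro
    o=readout.get_obs();R=Ro.from_quat(o['tool_rot']).as_matrix()
    d=R.T@(np.array([x,y,z])-o['eef_pos'])*1000
    h=np.degrees(np.arctan2(R[1,1],R[0,1])); w=-((head-h+90)%180-90)
    print('shift',d.round(1),'spin',round(w,1),'| now',o['eef_pos'].round(4),'head',round(h,1),'j',o['joint_pos'].round(2),'F',o['ft_force'].round(1),'w',round(o['grip_width'],4),'gf',round(o['grasp_force'],1),'t',o['clock'])
E
python3 - <<'E'
from h import *
t=dict(np.load('top0.npz'))
C=np.array([.5076,-.2507]);a=np.radians(11.7);T=np.array([[np.cos(a),np.sin(a)],[-np.sin(a),np.cos(a)]])
for n,k,f in(('B',[(310,185),(342,183),(355,294),(320,298)],[(103,235),(110,330)]),('A',[(490,278),(520,270),(563,372),(533,380)],[(598,238),(637,323)])):
    q=np.array([ray(t,300+u/4.244,180+v/4.244,.162)[:2] for u,v in k],np.float32)
    g=np.array([ray(t,300+u/4.244,180+v/4.244,.017)[:2] for u,v in f])
    m=q.mean(0);e=g.mean(0)-m
    print(n,m,cv2.minAreaRect(q),'tray',T@(m-C),'footend',g.round(3).tolist(),'head',np.degrees(np.arctan2(e[1],e[0])),np.hypot(*e))
go(.5,.3,.23,0)
E
```

```text
B [ 0.52180284 -0.20608151] ((0.521587073802948, -0.20617084205150604), (0.0573350191116333, 0.017722871154546738), 4.137637138366699) tray [0.02295581 0.04081129] footend [[0.543, -0.104], [0.489, -0.107]] head 93.32180962293235 0.10056935244232404
A [ 0.47984445 -0.3024093 ] ((0.47982510924339294, -0.30238038301467896), (0.05587999150156975, 0.01575739122927189), 20.72429656982422) tray [-0.03766485 -0.04500644] footend [[0.544, -0.387], [0.495, -0.406]] head -67.08052910426788 0.10227174105188284
shift [-416.9  -91.8    0.7] spin 76.6 | now [0.1157 0.4859 0.2305] head 76.6 j [1.34 0.24 0.   1.34 0.   1.57] F [-0.1  0.4  0. ] w 0.0856 gf 0.0 t 0.1
```

Run:
```python
from h import *
go(.48,-.302,.23,112.5)
```

```text
shift [-536.9 -682.1    1.8] spin -35.9 | now [0.1157 0.4859 0.2305] head 76.6 j [1.34 0.24 0.   1.34 0.   1.57] F [-0.1  0.4  0. ] w 0.0856 gf 0.0 t 0.1
```

Emit:
jog_arm --motion '[{"x": -537, "y": -682, "z": 0, "spin": -36, "fingers": -1}, {"x": -537, "y": -682, "z": 0, "spin": -36, "fingers": -1}, {"x": -537, "y": -682, "z": 0, "spin": -36, "fingers": -1}, {"x": -537, "y": -682, "z": 0, "spin": -36, "fingers": -1}, {"x": -537, "y": -682, "z": 0, "spin": -36, "fingers": -1}, {"x": -537, "y": -682, "z": 0, "spin": -36, "fingers": -1}, {"x": -537, "y": -682, "z": 0, "spin": -36, "fingers": -1}, {"x": -537, "y": -682, "z": 0, "spin": -36, "fingers": -1}]'

```text
clock: 1.1
eef_pos: [0.3218, 0.0409, 0.2315]
tool_rot: [-0.196, 0.981, 0.0, 0.001]
ft_force: [2.4, 0.7, -0.4]
grip_width: 0.0856
grasp_force: 0.0
```

Run:
```python
from h import *
go(.48,-.302,.23,112.5)
```

```text
shift [ -14.2 -377.4    1.5] spin 0.1 | now [0.3218 0.0409 0.2315] head 112.6 j [ 0.13 -0.11 -0.38  1.31  0.   -0.27] F [ 2.4  0.7 -0.4] w 0.0856 gf 0.0 t 1.1
```

Emit:
jog_arm --motion '[{"x": -14, "y": -377, "fingers": -1}, {"x": -14, "y": -377, "fingers": -1}, {"x": -14, "y": -377, "fingers": -1}, {"x": -14, "y": -377, "fingers": -1}, {"x": -14, "y": -377, "fingers": -1}, {"x": -14, "y": -377, "fingers": -1}, {"x": -14, "y": -377, "fingers": -1}, {"x": -14, "y": -377, "fingers": -1}]'

```text
validation failed for argument at $.mo...
```

Run:
```python
from h import *
go(.48,-.302,.131,112.5)
```

```text
shift [ -14.1 -377.4  100.5] spin 0.1 | now [0.3218 0.0409 0.2315] head 112.6 j [ 0.13 -0.11 -0.38  1.31  0.   -0.27] F [ 2.4  0.7 -0.4] w 0.0856 gf 0.0 t 1.1
```

All five fields are required in every row.

Emit:
jog_arm --motion '[{"x": -14, "y": -377, "z": 0, "spin": 0, "fingers": -1}, {"x": -14, "y": -377, "z": 0, "spin": 0, "fingers": -1}, {"x": -14, "y": -377, "z": 0, "spin": 0, "fingers": -1}, {"x": -14, "y": -377, "z": 0, "spin": 0, "fingers": -1}, {"x": -14, "y": -377, "z": 0, "spin": 0, "fingers": -1}, {"x": -14, "y": -377, "z": 0, "spin": 0, "fingers": -1}, {"x": -14, "y": -377, "z": 0, "spin": 0, "fingers": -1}, {"x": -14, "y": -377, "z": 0, "spin": 0, "fingers": -1}]'

```text
clock: 2.1
eef_pos: [0.4787, -0.2995, 0.2303]
tool_rot: [-0.196, 0.981, 0.001, -0.001]
ft_force: [-0.1, 0.3, 0.6]
grip_width: 0.0855
grasp_force: 0.0
```

Run:
```python
from h import *
go(.48,-.302,.131,112.5)
```

```text
shift [-0.4 -3.  99.3] spin 0.1 | now [ 0.4787 -0.2995  0.2303] head 112.6 j [-0.56  0.37  0.19  1.39  0.   -0.95] F [-0.1  0.3  0.6] w 0.0855 gf 0.0 t 2.1
```

Go down, close, then lift by 12 mm.

Emit:
jog_arm --motion '[{"x": 0, "y": -3, "z": 50, "spin": 0, "fingers": -1}, {"x": 0, "y": -3, "z": 99, "spin": 0, "fingers": -1}, {"x": 0, "y": -3, "z": 99, "spin": 0, "fingers": -0.3}, {"x": 0, "y": -3, "z": 99, "spin": 0, "fingers": 1}, {"x": 0, "y": -3, "z": 99, "spin": 0, "fingers": 1}, {"x": 0, "y": -3, "z": 99, "spin": 0, "fingers": 1}, {"x": 0, "y": -3, "z": 99, "spin": 0, "fingers": 1}, {"x": 0, "y": -3, "z": 99, "spin": 0, "fingers": 1}]'

```text
clock: 3.1
eef_pos: [0.4813, -0.3027, 0.1343]
tool_rot: [-0.196, 0.981, -0.001, 0.001]
ft_force: [-0.8, 2.1, 6.5]
grip_width: 0.0152
grasp_force: 62.0
```

Emit:
jog_arm --motion '[{"x": 0, "y": 0, "z": 0, "spin": 0, "fingers": 1}, {"x": 0, "y": 0, "z": 0, "spin": 0, "fingers": 1}, {"x": 0, "y": 0, "z": -6, "spin": 0, "fingers": 1}, {"x": 0, "y": 0, "z": -12, "spin": 0, "fingers": 1}, {"x": 0, "y": 0, "z": -12, "spin": 0, "fingers": 1}]'

```text
clock: 3.72
eef_pos: [0.4807, -0.3029, 0.1448]
tool_rot: [-0.196, 0.981, -0.0, 0.0]
ft_force: [-0.5, -0.1, -3.4]
grip_width: 0.0151
grasp_force: 60.8
```

Run:
```python
from h import *
go(.48,-.302,.143,11.7)
t=shot('top');s=shot('side')
a=cv2.resize(t['pixels'][180:320,300:480,::-1],(386,300),interpolation=2);b=cv2.resize(s['pixels'][200:400,205:445,::-1],(400,333))
im=np.zeros((340,800,3),np.uint8);im[:300,:386]=a;im[:333,400:]=b;cv2.imwrite('pics/g1.png',im)
```

```text
shift [0.3 1.1 1.8] spin -79.1 | now [ 0.4807 -0.3029  0.1448] head 112.6 j [-0.56  0.42  0.03  1.18 -0.   -0.96] F [-0.5 -0.1 -3.4] w 0.0151 gf 60.8 t 3.725
```

View pics/g1.png

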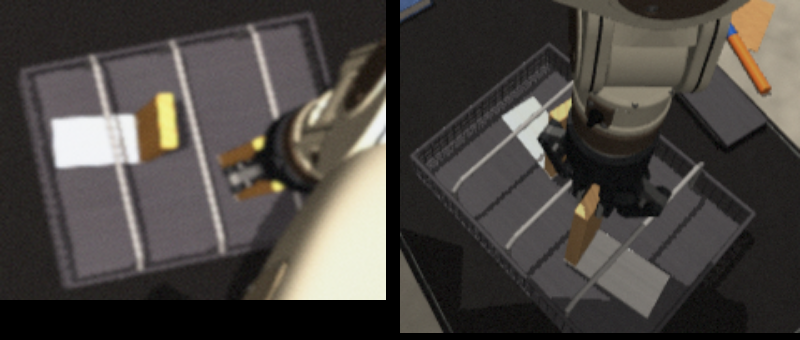

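The bookend hangs level in the grip and its weight shows on the sensor. Now turning it by 80°.

Emit:
jog_arm --motion '[{"x": 0, "y": 1, "z": 0, "spin": -10, "fingers": 1}, {"x": 0, "y": 1, "z": 0, "spin": -20, "fingers": 1}, {"x": 0, "y": 1, "z": 0, "spin": -30, "fingers": 1}, {"x": 0, "y": 1, "z": 0, "spin": -40, "fingers": 1}, {"x": 0, "y": 1, "z": 0, "spin": -50, "fingers": 1}, {"x": 0, "y": 1, "z": 0, "spin": -60, "fingers": 1}, {"x": 0, "y": 1, "z": 0, "spin": -70, "fingers": 1}, {"x": 0, "y": 1, "z": 0, "spin": -79, "fingers": 1}]'

```text
clock: 4.82
eef_pos: [0.4798, -0.3016, 0.1439]
tool_rot: [0.777, -0.63, -0.001, 0.0]
ft_force: [-0.0, -0.4, -2.5]
grip_width: 0.015
grasp_force: 60.7
```

Emit:
jog_arm --motion '[{"x": 0, "y": 0, "z": 0, "spin": 0, "fingers": 1}, {"x": 0, "y": 0, "z": -20, "spin": 0, "fingers": 1}, {"x": 0, "y": 0, "z": -50, "spin": 0, "fingers": 1}, {"x": 0, "y": 0, "z": -80, "spin": 0, "fingers": 1}, {"x": 0, "y": 0, "z": -110, "spin": 0, "fingers": 1}, {"x": 0, "y": 0, "z": -140, "spin": 0, "fingers": 1}, {"x": 0, "y": 0, "z": -180, "spin": 0, "fingers": 1}, {"x": 0, "y": 0, "z": -180, "spin": 0, "fingers": 1}]'

```text
clock: 5.82
eef_pos: [0.4814, -0.3026, 0.328]
tool_rot: [0.774, -0.633, 0.004, -0.0]
ft_force: [-0.5, 0.4, -2.9]
grip_width: 0.015
grasp_force: 60.7
```

Run:
```python
from h import *
go(.64,.12,.30,90)
```

```text
shift [-382.8 -239.2   27.3] spin -78.5 | now [ 0.4814 -0.3026  0.328 ] head -168.5 j [-0.56  0.36  0.42  1.62 -0.   -2.33] F [-0.5  0.4 -2.9] w 0.015 gf 60.7 t 5.825
```

Emit:
jog_arm --motion '[{"x": -383, "y": -240, "z": 10, "spin": 101.5, "fingers": 1}, {"x": -383, "y": -240, "z": 10, "spin": 101.5, "fingers": 1}, {"x": -383, "y": -240, "z": 10, "spin": 101.5, "fingers": 1}, {"x": -383, "y": -240, "z": 10, "spin": 101.5, "fingers": 1}, {"x": -383, "y": -240, "z": 10, "spin": 101.5, "fingers": 1}, {"x": -383, "y": -240, "z": 10, "spin": 101.5, "fingers": 1}, {"x": -383, "y": -240, "z": 10, "spin": 101.5, "fingers": 1}, {"x": -383, "y": -240, "z": 10, "spin": 101.5, "fingers": 1}]'

```text
clock: 6.82
eef_pos: [0.6381, 0.1247, 0.3119]
tool_rot: [-0.173, 0.985, 0.0, -0.002]
ft_force: [1.4, -0.2, -3.1]
grip_width: 0.0151
grasp_force: 60.7
```

Run:
```python
from h import *
go(.64,.122,.20,90)
```

```text
shift [ -1.2  -3.3 111.9] spin 20.0 | now [0.6381 0.1247 0.3119] head 110.0 j [ 0.19  0.57  0.7   1.71  0.   -0.16] F [ 1.4 -0.2 -3.1] w 0.0151 gf 60.7 t 6.825
```

Emit:
jog_arm --motion '[{"x": 0, "y": 0, "z": 30, "spin": 9, "fingers": 1}, {"x": 0, "y": 0, "z": 60, "spin": 17, "fingers": 1}, {"x": 0, "y": 0, "z": 110, "spin": 17, "fingers": 1}, {"x": 0, "y": 0, "z": 150, "spin": 17, "fingers": 1}, {"x": 0, "y": 0, "z": 150, "spin": 17, "fingers": 1}, {"x": 0, "y": 0, "z": 150, "spin": 17, "fingers": 1}]'

```text
clock: 7.58
eef_pos: [0.6387, 0.1219, 0.1653]
tool_rot: [-0.028, 1.0, 0.0, 0.001]
ft_force: [-0.6, 0.9, -3.0]
grip_width: 0.0148
grasp_force: 60.8
```

Run:
```python
from h import *
go(.64,.122,.126,90)
t=shot('top');s=shot('side')
a=cv2.resize(t['pixels'][130:310,170:350,::-1],(400,400),interpolation=2);b=cv2.resize(s['pixels'][60:300,150:390,::-1],(400,400))
cv2.imwrite('pics/g2.png',np.hstack([a,b]))
```

```text
shift [-1.3  0.  39.3] spin 3.3 | now [0.6387 0.1219 0.1653] head 93.3 j [0.19 0.57 0.33 1.33 0.   0.13] F [-0.6  0.9 -3. ] w 0.0148 gf 60.8 t 7.575
```

View pics/g2.png

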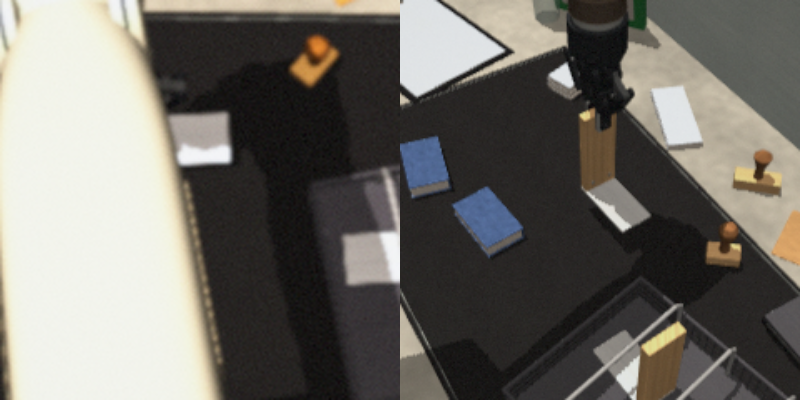

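A is held level above the pad with its foot towards -y. Lowering it with a force check.

Emit:
jog_arm --motion '[{"x": 0, "y": 0, "z": 15, "spin": 3, "fingers": 1}, {"x": 0, "y": 0, "z": 30, "spin": 3, "fingers": 1}, {"x": 0, "y": 0, "z": 34, "spin": 3, "fingers": 1}, {"x": 0, "y": 0, "z": 37, "spin": 3, "fingers": 1}, {"x": 0, "y": 0, "z": 37, "spin": 3, "fingers": 1}]'

```text
clock: 8.3
eef_pos: [0.6383, 0.1218, 0.1276]
tool_rot: [-0.003, 1.0, 0.0, 0.0]
ft_force: [0.4, -0.5, -2.4]
grip_width: 0.0149
grasp_force: 60.6
```

Emit:
jog_arm --motion '[{"x": 0, "y": 0, "z": 1, "spin": 0, "fingers": 1}, {"x": 0, "y": 0, "z": 2, "spin": 0, "fingers": 1}, {"x": 0, "y": 0, "z": 2, "spin": 0, "fingers": 1}]'

```text
clock: 8.68
eef_pos: [0.6384, 0.1219, 0.1258]
tool_rot: [-0.003, 1.0, 0.0, 0.0]
ft_force: [0.1, 0.6, -2.0]
grip_width: 0.0148
grasp_force: 60.8
```

Emit:
jog_arm --motion '[{"x": 0, "y": 0, "z": 1, "spin": 0, "fingers": 1}, {"x": 0, "y": 0, "z": 2, "spin": 0, "fingers": 1}, {"x": 0, "y": 0, "z": 2, "spin": 0, "fingers": 1}]'

```text
clock: 9.05
eef_pos: [0.6386, 0.1224, 0.1254]
tool_rot: [-0.003, 1.0, 0.0, 0.001]
ft_force: [-1.9, 1.8, 6.3]
grip_width: 0.0147
grasp_force: 62.0
```

Emit:
jog_arm --motion '[{"x": 0, "y": 0, "z": 1, "spin": 0, "fingers": 1}, {"x": 0, "y": 0, "z": 1, "spin": 0, "fingers": 1}]'

```text
clock: 9.3
eef_pos: [0.6386, 0.1225, 0.1254]
tool_rot: [-0.003, 1.0, 0.001, 0.001]
ft_force: [-3.6, 1.9, 10.1]
grip_width: 0.0147
grasp_force: 62.5
```

A has landed. Releasing it and going to the -y end of book2.

Emit:
jog_arm --motion '[{"x": 0, "y": 0, "z": -2, "spin": 0, "fingers": 0.5}, {"x": 0, "y": 0, "z": -2, "spin": 0, "fingers": 0}, {"x": 0, "y": 0, "z": -2, "spin": 0, "fingers": -0.5}, {"x": 0, "y": 0, "z": -2, "spin": 0, "fingers": -0.5}, {"x": 0, "y": 0, "z": -50, "spin": 0, "fingers": -0.5}, {"x": 0, "y": 0, "z": -70, "spin": 0, "fingers": -1}, {"x": 0, "y": 0, "z": -70, "spin": 0, "fingers": -1}]'

```text
clock: 10.18
eef_pos: [0.6395, 0.122, 0.1945]
tool_rot: [-0.003, 1.0, 0.0, 0.002]
ft_force: [0.3, 0.2, -1.0]
grip_width: 0.0854
grasp_force: 0.0
```

Run:
```python
from h import *
go(.4716,.1236,.10,3.3)
```

```text
shift [168.3   2.4  93.8] spin 87.0 | now [0.6395 0.122  0.1945] head 90.3 j [ 0.19  0.56  0.39  1.39 -0.    0.18] F [ 0.3  0.2 -1. ] w 0.0854 gf 0.0 t 10.175
```

Emit:
jog_arm --motion '[{"x": 50, "y": 2, "z": 0, "spin": 10.5, "fingers": -1}, {"x": 100, "y": 2, "z": 0, "spin": 21, "fingers": -1}, {"x": 150, "y": 2, "z": 0, "spin": 31.5, "fingers": -1}, {"x": 168, "y": 2, "z": 40, "spin": 42, "fingers": -1}, {"x": 168, "y": 2, "z": 80, "spin": 52.5, "fingers": -1}, {"x": 168, "y": 2, "z": 94, "spin": 63, "fingers": -1}, {"x": 168, "y": 2, "z": 94, "spin": 73.5, "fingers": -1}, {"x": 168, "y": 2, "z": 94, "spin": 84, "fingers": -1}]'

```text
clock: 11.18
eef_pos: [0.4685, 0.1224, 0.0964]
tool_rot: [0.669, 0.743, -0.002, -0.001]
ft_force: [0.7, 0.8, 0.4]
grip_width: 0.0855
grasp_force: 0.0
```

Emit:
jog_arm --motion '[{"x": 0, "y": 0, "z": 0, "spin": 3, "fingers": -1}, {"x": 0, "y": 0, "z": 0, "spin": 3, "fingers": -1}]'

```text
clock: 11.42
eef_pos: [0.4689, 0.1226, 0.097]
tool_rot: [0.686, 0.727, -0.001, -0.001]
ft_force: [0.0, 0.8, -0.3]
grip_width: 0.0855
grasp_force: 0.0
```

Run:
```python
from h import *
go(.4716,.1236,.000,3.3)
t=shot('top');s=shot('side')
a=cv2.resize(t['pixels'][130:310,100:280,::-1],(400,400),interpolation=2);b=cv2.resize(s['pixels'][60:300,100:340,::-1],(400,400))
cv2.imwrite('pics/g3.png',np.hstack([a,b]))
```

```text
shift [ 0.9  3.  97. ] spin 0.0 | now [0.4689 0.1226 0.097 ] head 3.3 j [ 0.26  0.32 -0.26  0.99 -0.    1.77] F [ 0.   0.8 -0.3] w 0.0855 gf 0.0 t 11.425
```

View pics/g3.png

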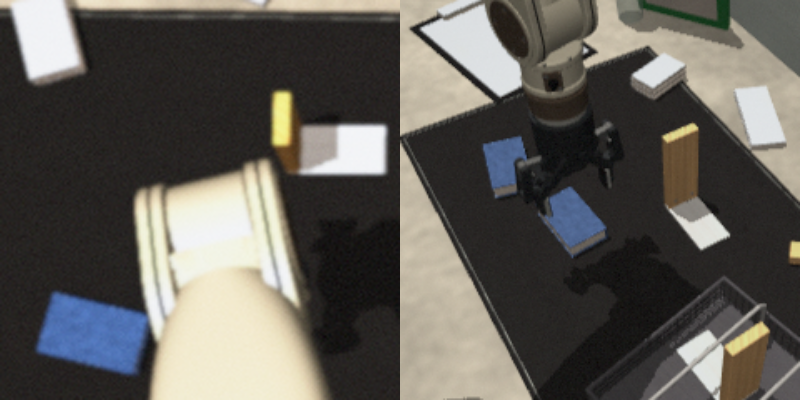

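A stands well and the gripper is over the -y end of book2. Going down and closing gently.

Emit:
jog_arm --motion '[{"x": 1, "y": 3, "z": 50, "spin": 0, "fingers": -1}, {"x": 1, "y": 3, "z": 85, "spin": 0, "fingers": -1}, {"x": 1, "y": 3, "z": 97, "spin": 0, "fingers": -1}, {"x": 1, "y": 3, "z": 97, "spin": 0, "fingers": -0.6}, {"x": 1, "y": 3, "z": 97, "spin": 0, "fingers": -0.5}, {"x": 1, "y": 3, "z": 97, "spin": 0, "fingers": -0.5}]'

```text
clock: 12.28
eef_pos: [0.4742, 0.1243, 0.0027]
tool_rot: [0.686, 0.727, 0.001, 0.001]
ft_force: [-0.1, 0.4, -1.4]
grip_width: 0.0643
grasp_force: 7.6
```

Emit:
jog_arm --motion '[{"x": 0, "y": 0, "z": 0, "spin": 0, "fingers": -0.52}, {"x": 0, "y": 0, "z": 0, "spin": 0, "fingers": -0.52}]'

```text
clock: 12.52
eef_pos: [0.4739, 0.1243, 0.0022]
tool_rot: [0.686, 0.727, 0.001, 0.001]
ft_force: [1.6, -0.3, 0.4]
grip_width: 0.065
grasp_force: 0.4
```

The grip force scales with the command, so I'll use about 4 N and swing the book up along an arc around its far end.

Emit:
jog_arm --motion '[{"x": 0, "y": 0, "z": 0, "spin": 0, "fingers": -0.51}, {"x": 0, "y": 0, "z": 0, "spin": 0, "fingers": -0.51}, {"x": 1, "y": 0, "z": -17, "spin": 0, "fingers": -0.51}, {"x": 6, "y": 0, "z": -33, "spin": 0, "fingers": -0.51}, {"x": 13, "y": 0, "z": -48, "spin": 0, "fingers": -0.51}, {"x": 23, "y": 0, "z": -62, "spin": 0, "fingers": -0.51}, {"x": 35, "y": 0, "z": -74, "spin": 0, "fingers": -0.51}, {"x": 35, "y": 0, "z": -74, "spin": 0, "fingers": -0.51}]'

```text
clock: 13.52
eef_pos: [0.4718, 0.1603, 0.0764]
tool_rot: [0.686, 0.728, 0.001, 0.001]
ft_force: [0.8, -0.5, -0.1]
grip_width: 0.0645
grasp_force: 0.0
```

Run:
```python
from h import *
go(.4716,.1236,.000,3.3)
s=shot('side')
cv2.imwrite('pics/g4.png',cv2.resize(s['pixels'][90:260,100:300,::-1],(600,510)))
```

```text
shift [-36.6  -2.5  76.4] spin 0.1 | now [0.4718 0.1603 0.0764] head 3.4 j [ 0.33  0.36 -0.26  0.95  0.    1.84] F [ 0.8 -0.5 -0.1] w 0.0645 gf 0.0 t 13.525
```

View pics/g4.png

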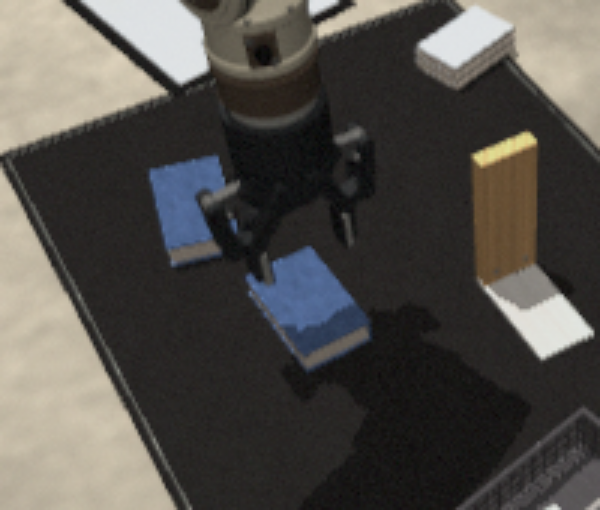

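It slipped out of the grip and lies flat in about the same place. Trying again a little lower and firmer.

Emit:
jog_arm --motion '[{"x": -20, "y": 0, "z": 0, "spin": 0, "fingers": -0.9}, {"x": -36, "y": 0, "z": 30, "spin": 0, "fingers": -0.9}, {"x": -36, "y": 0, "z": 70, "spin": 0, "fingers": -0.9}, {"x": -36, "y": 0, "z": 80, "spin": 0, "fingers": -0.9}, {"x": -36, "y": 0, "z": 80, "spin": 0, "fingers": -0.6}, {"x": -36, "y": 0, "z": 80, "spin": 0, "fingers": -0.47}, {"x": -36, "y": 0, "z": 80, "spin": 0, "fingers": -0.47}, {"x": -36, "y": 0, "z": 80, "spin": 0, "fingers": -0.47}]'

```text
clock: 14.58
eef_pos: [0.4739, 0.1231, -0.0028]
tool_rot: [0.686, 0.727, 0.0, 0.001]
ft_force: [-1.1, -0.8, 6.3]
grip_width: 0.0634
grasp_force: 39.1
```

Emit:
jog_arm --motion '[{"x": 0, "y": 0, "z": 0, "spin": 0, "fingers": -0.47}, {"x": 0, "y": 0, "z": -9, "spin": 0, "fingers": -0.47}, {"x": 2, "y": 0, "z": -20, "spin": 0, "fingers": -0.47}, {"x": 4, "y": 0, "z": -28, "spin": 0, "fingers": -0.47}, {"x": 7, "y": 0, "z": -36, "spin": 0, "fingers": -0.47}, {"x": 7, "y": 0, "z": -36, "spin": 0, "fingers": -0.47}]'

```text
clock: 15.32
eef_pos: [0.4734, 0.1306, 0.0323]
tool_rot: [0.686, 0.727, 0.001, 0.0]
ft_force: [-0.1, 0.4, -0.6]
grip_width: 0.0637
grasp_force: 36.6
```

Run:
```python
from h import *
go(.4716,.1236,.000,3.3)
s=shot('side')
cv2.imwrite('pics/g5.png',cv2.resize(s['pixels'][90:260,100:300,::-1],(600,510)))
```

```text
shift [-6.9 -2.2 32.3] spin 0.0 | now [0.4734 0.1306 0.0323] head 3.3 j [ 0.27  0.41 -0.33  0.83 -0.    1.78] F [-0.1  0.4 -0.6] w 0.0637 gf 36.6 t 15.325
```

View pics/g5.png

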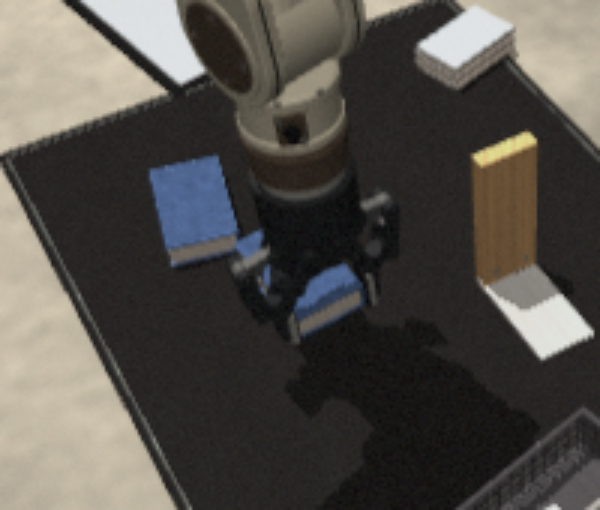

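The near end is lifted and the sensor reads about half the book's weight, so the far end is still on the pad. Continuing the arc.

Emit:
jog_arm --motion '[{"x": 7, "y": 0, "z": -14, "spin": 0, "fingers": -0.47}, {"x": 16, "y": 0, "z": -26, "spin": 0, "fingers": -0.47}, {"x": 25, "y": 0, "z": -36, "spin": 0, "fingers": -0.47}, {"x": 36, "y": 0, "z": -46, "spin": 0, "fingers": -0.47}, {"x": 50, "y": 0, "z": -54, "spin": 0, "fingers": -0.47}, {"x": 64, "y": 0, "z": -60, "spin": 0, "fingers": -0.47}, {"x": 78, "y": 0, "z": -63, "spin": 0, "fingers": -0.47}, {"x": 88, "y": 0, "z": -64, "spin": 0, "fingers": -0.47}]'

```text
clock: 16.38
eef_pos: [0.4675, 0.219, 0.0954]
tool_rot: [0.686, 0.727, -0.0, -0.0]
ft_force: [0.4, -0.9, -1.0]
grip_width: 0.0635
grasp_force: 36.6
```

Run:
```python
from h import *
go(.4716,.1236,.000,3.3)
s=shot('side');t=shot('top')
b=cv2.resize(s['pixels'][70:250,110:290,::-1],(400,400));a=cv2.resize(t['pixels'][200:330,90:220,::-1],(400,400))
cv2.imwrite('pics/g6.png',np.hstack([a,b]))
```

```text
shift [-95.5  -1.4  95.4] spin 0.0 | now [0.4675 0.219  0.0954] head 3.3 j [ 0.44  0.37 -0.18  1.01 -0.    1.95] F [ 0.4 -0.9 -1. ] w 0.0635 gf 36.6 t 16.375
```

View pics/g6.png

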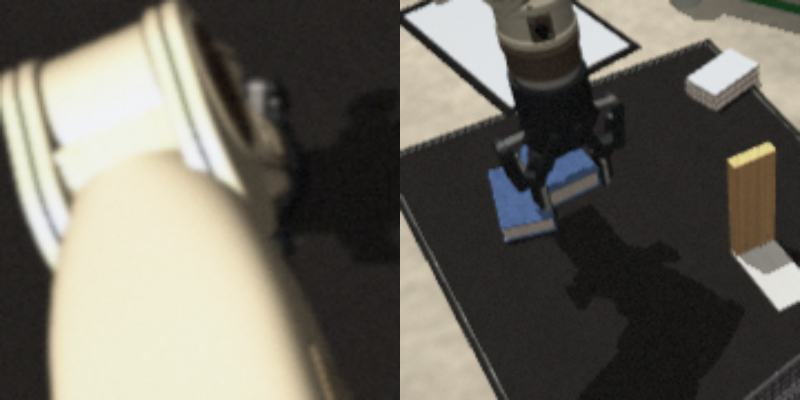

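At 37 N the book is carried flat with no pivoting. I'll move to clear space, loosen the grip step by step so it swings down, and track its blue outline numerically.

```bash
cat >> h.py <<'E'
def blue(n):
    c=camera(n);hsv=cv2.cvtColor(c['pixels'],cv2.COLOR_RGB2HSV)
    m=((hsv[...,0]>100)&(hsv[...,0]<130)&(hsv[...,1]>80)&(hsv[...,2]>30)).astype(np.uint8)
    m[:, :60]=0
    for k in cv2.findContours(m,0,2)[0]:
        if cv2.contourArea(k)>60: print(n,'blue bbox',cv2.boundingRect(k),'area',cv2.contourArea(k),'rect',[np.round(v,1) for v in cv2.minAreaRect(k)])
    return c
def box(c,ctr,dims,yaw):
    "bbox in image of an upright box (dims x,y,z in mm)"
    a=np.radians(yaw);R=np.array([[np.cos(a),-np.sin(a),0],[np.sin(a),np.cos(a),0],[0,0,1]])
    q=np.array([[i,j,k] for i in(-.5,.5) for j in(-.5,.5) for k in(-.5,.5)])*np.array(dims)/1000
    p=proj(c,q@R.T+np.array(ctr));return np.r_[p.min(0),p.max(0)-p.min(0)].round()
E
sleep 0
```

Emit:
jog_arm --motion '[{"x": -30, "y": 0, "z": -3, "spin": 0, "fingers": -0.47}, {"x": -60, "y": 0, "z": -3, "spin": 0, "fingers": -0.47}, {"x": -90, "y": 0, "z": -3, "spin": 0, "fingers": -0.47}, {"x": -110, "y": 0, "z": -3, "spin": 0, "fingers": -0.47}, {"x": -110, "y": 0, "z": -3, "spin": 0, "fingers": -0.48}, {"x": -110, "y": 0, "z": -3, "spin": 0, "fingers": -0.485}, {"x": -110, "y": 0, "z": -3, "spin": 0, "fingers": -0.485}]'

```text
clock: 17.35
eef_pos: [0.474, 0.1087, 0.0984]
tool_rot: [0.686, 0.727, 0.0, -0.0]
ft_force: [0.0, 0.3, -1.8]
grip_width: 0.0635
grasp_force: 29.9
```

Run:
```python
from h import *
c=blue('side');go(.47,.11,.1,3.3)
e=readout.get_obs()['eef_pos']
print('flat',box(c,e+[0,.044,.018],(64,105,24),3.3),'hang',box(c,e+[0,0,.018-.044],(64,24,105),3.3))
```

```text
side blue bbox (395, 208, 12, 15) area 74.0 rect [array([400. , 214.6]), array([13.7,  6.5]), np.float64(59.0)]
side blue bbox (198, 164, 26, 20) area 230.5 rect [array([209.5, 173. ]), array([16.5, 25.3]), np.float64(80.1)]
side blue bbox (149, 142, 38, 31) area 628.5 rect [array([168.6, 155.7]), array([27.3, 35.1]), np.float64(77.0)]
shift [ 1.5 -3.9 -1.6] spin 0.1 | now [0.474  0.1088 0.0984] head 3.4 j [ 0.23  0.32 -0.26  1.    0.    1.74] F [ 0.2 -0.5 -1.3] w 0.064 gf 29.9 t 17.4
flat [179. 146.  47.  45.] hang [195. 169.  34.  47.]
```

Emit:
jog_arm --motion '[{"x": 0, "y": 0, "z": 0, "spin": 0, "fingers": -0.49}, {"x": 0, "y": 0, "z": 0, "spin": 0, "fingers": -0.49}, {"x": 0, "y": 0, "z": 0, "spin": 0, "fingers": -0.495}, {"x": 0, "y": 0, "z": 0, "spin": 0, "fingers": -0.495}]'

```text
clock: 17.9
eef_pos: [0.474, 0.1081, 0.0985]
tool_rot: [0.686, 0.727, 0.0, 0.0]
ft_force: [0.3, 0.4, -1.3]
grip_width: 0.064
grasp_force: 12.1
```

Run:
```python
from h import *
c=blue('side');go(.47,.11,.1,3.3)
```

```text
side blue bbox (395, 208, 12, 15) area 74.0 rect [array([400. , 214.6]), array([13.7,  6.5]), np.float64(59.0)]
side blue bbox (197, 164, 27, 21) area 236.0 rect [array([209.2, 173.4]), array([17.2, 26.7]), np.float64(79.7)]
side blue bbox (150, 142, 37, 31) area 630.0 rect [array([168.8, 155.8]), array([27.4, 34.8]), np.float64(77.5)]
shift [ 2.1 -3.9 -1.6] spin 0.0 | now [0.474  0.1081 0.0984] head 3.3 j [ 0.22  0.32 -0.26  1.   -0.    1.74] F [-0.1 -0.3 -1.1] w 0.0642 gf 12.1 t 17.95
```

Emit:
jog_arm --motion '[{"x": 0, "y": 0, "z": 0, "spin": 0, "fingers": -0.498}, {"x": 0, "y": 0, "z": 0, "spin": 0, "fingers": -0.498}, {"x": 0, "y": 0, "z": 0, "spin": 0, "fingers": -0.5}, {"x": 0, "y": 0, "z": 0, "spin": 0, "fingers": -0.5}]'

```text
clock: 18.45
eef_pos: [0.474, 0.1083, 0.0985]
tool_rot: [0.686, 0.727, 0.0, -0.0]
ft_force: [-1.2, 1.4, -2.5]
grip_width: 0.0638
grasp_force: 3.9
```

Run:
```python
from h import *
c=blue('side');go(.47,.11,.1,3.3)
```

```text
side blue bbox (395, 208, 12, 15) area 74.0 rect [array([400. , 214.6]), array([13.7,  6.5]), np.float64(59.0)]
side blue bbox (150, 141, 27, 32) area 596.0 rect [array([163.8, 156.7]), array([27.7, 24.6]), np.float64(77.0)]
shift [ 2.1 -3.9 -1.6] spin 0.0 | now [0.474  0.1081 0.0984] head 3.3 j [ 0.22  0.32 -0.26  1.    0.    1.74] F [ 0.1  0.1 -1.4] w 0.0639 gf 2.2 t 18.5
```

The outline shows it has swung while still held. Tightening the grip and looking.

Emit:
jog_arm --motion '[{"x": 0, "y": 0, "z": 0, "spin": 0, "fingers": -0.5}, {"x": 0, "y": 0, "z": 0, "spin": 0, "fingers": -0.47}, {"x": 0, "y": 0, "z": 0, "spin": 0, "fingers": -0.45}]'

```text
clock: 18.88
eef_pos: [0.474, 0.1081, 0.0985]
tool_rot: [0.686, 0.727, 0.0, -0.0]
ft_force: [0.1, -0.1, -1.1]
grip_width: 0.0626
grasp_force: 47.5
```

Run:
```python
from h import *
s=shot('side');t=shot('top');go(.64,.145,.1,0)
b=cv2.resize(s['pixels'][110:260,130:280,::-1],(500,500),interpolation=2)
b=np.clip(b.astype(float)*1.8,0,255).astype(np.uint8)
cv2.imwrite('pics/g7.png',b)
```

```text
shift [ 27.2 167.8  -1.5] spin 3.3 | now [0.474  0.1081 0.0985] head 3.3 j [ 0.22  0.32 -0.26  1.    0.    1.74] F [ 1.2  0.2 -1.4] w 0.0625 gf 47.5 t 18.975
```

View pics/g7.png

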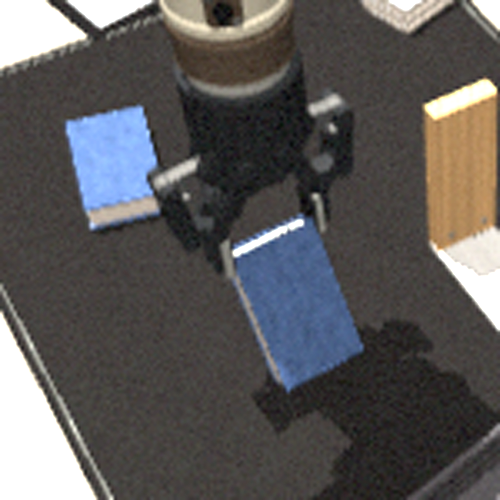

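The book hangs from the grip. Its -y cover's corners in the crop are (233,250), (303,218), (362,352) and (288,388). I'll fit its tilt.

```bash
cat >> h.py <<'E'
from scipy.optimize import least_squares
from scipy.spatial.transform import Rotation as Ro
def fitface(c,px,x0,yaw):
    "px: cover corners TL TR BR BL (seen from -y) -> cover centre, tilt (deg, + = top towards -y)"
    q=np.array([[-32,0,52.5],[32,0,52.5],[32,0,-52.5],[-32,0,-52.5]])/1000
    def f(p): return (proj(c,Ro.from_euler('zx',[yaw if len(p)<5 else p[4],p[3]],degrees=True).apply(q)+p[:3])-px).ravel()
    r=least_squares(f,[*x0,0],x_scale=[.01,.01,.01,5]);print('face',r.x.round(4),'res',r.fun.round(1));return r.x
E
python3 - <<'E'
from h import *
s=dict(np.load('side0.npz'))
px=np.array([[233,250],[303,218],[362,352],[288,388]])/3.333+[130,110]
fitface(s,px,[.474,.096,.07],3.3)
E
```

```text
face [  0.4829   0.0995   0.0457 -45.5005] res [-1.4  1.1  1.2  0.2  0.4 -0.9 -0.2 -0.4]
```

Run:
```python
from h import *
s=dict(np.load('side0.npz'))
px=np.array([[233,250],[303,218],[362,352],[288,388]])/3.333+[130,110]
q=np.array([[-32,-12,52.5],[32,-12,52.5],[32,-12,-52.5],[-32,-12,-52.5]])/1000
for i in range(-60,61,10):
    def f(p): return np.r_[(proj(s,Ro.from_euler('zx',[3.3,i],degrees=True).apply(q+[p[3],p[4],p[5]])+p[:3])-px).ravel(),(p[:3]-[.474,.108,.1165])/.003,(p[3])/.002,p[4]/.004,(p[5]+.044)/.006]
    r=least_squares(f,[.474,.108,.1165,0,0,-.044],x_scale=.01);print(i,round(r.cost,1),r.x.round(4))
```

```text
-60 16.3 [ 0.4708  0.1084  0.1135 -0.0013  0.0053 -0.0487]
-50 10.5 [ 0.4718  0.1086  0.1141 -0.0009  0.0042 -0.0483]
-40 6.7 [ 0.4725  0.1083  0.1149 -0.0006  0.0024 -0.0483]
-30 10.2 [ 4.730e-01  1.073e-01  1.157e-01 -4.000e-04 -2.000e-04 -4.820e-02]
-20 30.4 [ 4.733e-01  1.059e-01  1.163e-01 -3.000e-04 -3.300e-03 -4.770e-02]
-10 79.5 [ 4.736e-01  1.042e-01  1.165e-01 -3.000e-04 -6.700e-03 -4.650e-02]
0 170.5 [ 4.739e-01  1.024e-01  1.163e-01 -2.000e-04 -9.900e-03 -4.480e-02]
10 315.1 [ 0.4743  0.1009  0.1154 -0.     -0.0127 -0.0434]
20 521.6 [ 4.751e-01  9.990e-02  1.138e-01  3.000e-04 -1.530e-02 -4.300e-02]
30 792.6 [ 0.4762  0.0993  0.1113  0.0007 -0.0182 -0.0444]
40 1124.4 [ 0.4777  0.099   0.108   0.0013 -0.0223 -0.0471]
50 1506.6 [ 0.4793  0.099   0.1037  0.002  -0.0281 -0.0493]
60 1923.5 [ 0.4808  0.0993  0.099   0.0025 -0.0353 -0.049 ]
```

It was caught while overshooting by about 38°. Loosening again so it settles.

```bash
cat >> h.py <<'E'
def hang(yaw,zo=.018,L=.044,roi=(60,60,330,420)):
    c=camera('side');hsv=cv2.cvtColor(c['pixels'],cv2.COLOR_RGB2HSV)
    m=((hsv[...,0]>98)&(hsv[...,0]<132)&(hsv[...,1]>70)&(hsv[...,2]>25)).astype(np.uint8)
    m=cv2.morphologyEx(m,cv2.MORPH_OPEN,np.ones((3,3)))
    e=readout.get_obs()['eef_pos'];g=proj(c,e+[0,0,-.03])[0]
    ks=[k for k in cv2.findContours(m,0,2)[0] if cv2.contourArea(k)>150]
    print([(np.round(cv2.minAreaRect(k)[0]),cv2.contourArea(k)) for k in ks],'expect',g.round())
    k=min(ks,key=lambda k:np.hypot(*(np.array(cv2.minAreaRect(k)[0])-g)))
    px=cv2.boxPoints(cv2.minAreaRect(k)); cen=px.mean(0)
    # observed silhouette of the -y cover vs model: compare masks
    q=np.array([[-32,-12,52.5],[32,-12,52.5],[32,-12,-52.5],[-32,-12,-52.5]])/1000;best=[]
    obs=np.zeros(m.shape,np.uint8);cv2.drawContours(obs,[k],-1,1,-1)
    for i in range(-60,61,3):
        for dl in(0,.004,.008):
            for dy in(-.006,0,.006):
                p=proj(c,Ro.from_euler('zx',[yaw,i],degrees=True).apply(q+[0,dy,-L-dl])+e+[0,0,zo])
                w=np.zeros(m.shape,np.uint8);cv2.fillConvexPoly(w,p.round().astype(np.int32),1)
                best.append((1-(w&obs).sum()/max(1,(w|obs).sum()),i,dl,dy))
    best.sort();print('tilt fits (1-IoU,tilt,..)',[tuple(np.round(b,3).tolist()) for b in best[:4]],'near0',tuple(np.round(min(b for b in best if abs(b[1])<4),3)));return c
E
python3 - <<'E'
from h import *
hang(3.3)
E
```

```text
[(array([219., 201.]), 1068.0), (array([164., 157.]), 602.5)] expect [213. 194.]
tilt fits (1-IoU,tilt,..) [(0.069, -27.0, 0.008, 0.0), (0.073, -33.0, 0.008, 0.006), (0.076, -30.0, 0.008, 0.0), (0.079, -33.0, 0.008, 0.0)] near0 (np.float64(0.364), np.float64(-3.0), np.float64(0.0), np.float64(-0.006))
```

Emit:
jog_arm --motion '[{"x": 0, "y": 0, "z": 0, "spin": 0, "fingers": -0.495}, {"x": 0, "y": 0, "z": 0, "spin": 0, "fingers": -0.497}, {"x": 0, "y": 0, "z": 0, "spin": 0, "fingers": -0.498}, {"x": 0, "y": 0, "z": 0, "spin": 0, "fingers": -0.499}, {"x": 0, "y": 0, "z": 0, "spin": 0, "fingers": -0.5}, {"x": 0, "y": 0, "z": 0, "spin": 0, "fingers": -0.5}, {"x": 0, "y": 0, "z": 0, "spin": 0, "fingers": -0.5}, {"x": 0, "y": 0, "z": 0, "spin": 0, "fingers": -0.5}]'

```text
clock: 20.02
eef_pos: [0.4741, 0.1081, 0.0985]
tool_rot: [0.686, 0.727, 0.0, 0.0]
ft_force: [-0.1, 0.8, -0.5]
grip_width: 0.0639
grasp_force: 0.1
```

Run:
```python
from h import *
hang(3.3);go(.64,.145,.1,0)
```

```text
[(array([218., 201.]), 838.5), (array([164., 157.]), 604.0)] expect [213. 194.]
tilt fits (1-IoU,tilt,..) [(0.109, -15.0, 0.008, 0.0), (0.112, -9.0, 0.008, -0.006), (0.123, -12.0, 0.008, 0.0), (0.137, -12.0, 0.008, -0.006)] near0 (np.float64(0.202), np.float64(-3.0), np.float64(0.008), np.float64(-0.006))
shift [ 27.3 167.8  -1.5] spin 3.3 | now [0.4741 0.1081 0.0985] head 3.3 j [ 0.22  0.32 -0.26  1.   -0.    1.74] F [-0.7 -0.1  0.5] w 0.0639 gf 0.1 t 20.075
```

```bash
sed -i 's/for dl in(0,.004,.008):/for dl in np.arange(-.006,.031,.003):/; s/for dy in(-.006,0,.006):/for dy in np.arange(-.012,.013,.004):/' h.py
python3 - <<'E'
from h import *
hang(3.3)
E
```

```text
[(array([218., 201.]), 839.5), (array([164., 157.]), 602.0)] expect [213. 194.]
tilt fits (1-IoU,tilt,..) [(0.054, -12.0, 0.018, 0.004), (0.069, -12.0, 0.015, 0.004), (0.075, -15.0, 0.015, 0.008), (0.079, -12.0, 0.018, 0.008)] near0 (np.float64(0.189), np.float64(-3.0), np.float64(0.003), np.float64(-0.008))
```

Emit:
jog_arm --motion '[{"x": 0, "y": 0, "z": 0, "spin": 0, "fingers": -0.5}, {"x": 0, "y": 0, "z": 0, "spin": 0, "fingers": -0.5}]'

```text
clock: 20.38
eef_pos: [0.474, 0.1081, 0.0984]
tool_rot: [0.686, 0.727, 0.0, -0.0]
ft_force: [0.6, 0.1, 0.1]
grip_width: 0.064
grasp_force: 0.1
```

Run:
```python
from h import *
hang(3.3);go(.64,.145,.1,0)
```

```text
[(array([218., 201.]), 837.0), (array([164., 157.]), 602.0)] expect [213. 194.]
tilt fits (1-IoU,tilt,..) [(0.057, -12.0, 0.018, 0.004), (0.072, -12.0, 0.015, 0.004), (0.076, -12.0, 0.018, 0.008), (0.077, -15.0, 0.015, 0.008)] near0 (np.float64(0.186), np.float64(-3.0), np.float64(0.003), np.float64(-0.008))
shift [ 27.3 167.8  -1.5] spin 3.3 | now [0.474  0.1081 0.0985] head 3.3 j [ 0.22  0.32 -0.26  1.   -0.    1.74] F [0.2 0.7 0.2] w 0.0641 gf 0.1 t 20.425
```

The book rests on its bottom edge, leaning 12° with its top towards +y. A light grip and a small move to -y should bring it upright.

Emit:
jog_arm --motion '[{"x": 0, "y": 0, "z": 0, "spin": 0, "fingers": -0.495}, {"x": 0, "y": 0, "z": 0, "spin": 0, "fingers": -0.494}, {"x": -4, "y": 0, "z": 0, "spin": 0, "fingers": -0.494}, {"x": -8, "y": 0, "z": 0, "spin": 0, "fingers": -0.494}, {"x": -12, "y": 0, "z": 0, "spin": 0, "fingers": -0.494}, {"x": -12, "y": 0, "z": 0, "spin": 0, "fingers": -0.494}]'

```text
clock: 21.18
eef_pos: [0.4749, 0.0957, 0.0986]
tool_rot: [0.687, 0.727, 0.0, 0.0]
ft_force: [-0.1, -0.1, 1.6]
grip_width: 0.0639
grasp_force: 3.7
```

Run:
```python
from h import *
hang(3.3);go(.64,.145,.1,0)
```

```text
[(array([219., 204.]), 746.0), (array([164., 157.]), 624.5)] expect [216. 197.]
tilt fits (1-IoU,tilt,..) [(0.059, -6.0, 0.021, 0.008), (0.088, -6.0, 0.012, 0.0), (0.09, -6.0, 0.018, 0.004), (0.09, -6.0, 0.018, 0.008)] near0 (np.float64(0.093), np.float64(-3.0), np.float64(0.015), np.float64(0.0))
shift [ 39.6 167.7  -1.4] spin 3.3 | now [0.4748 0.0958 0.0985] head 3.3 j [ 0.2   0.31 -0.26  0.99 -0.    1.71] F [ 0.1 -0.4  2. ] w 0.0639 gf 3.7 t 21.225
```

It is now past the balance point, so gravity rights it. Nudging on and releasing.

Emit:
jog_arm --motion '[{"x": -3, "y": 0, "z": 0, "spin": 0, "fingers": -0.494}, {"x": -5, "y": 0, "z": 0, "spin": 0, "fingers": -0.494}, {"x": -5, "y": 0, "z": 0, "spin": 0, "fingers": -0.5}, {"x": -5, "y": 0, "z": 0, "spin": 0, "fingers": -0.51}, {"x": -5, "y": 0, "z": 0, "spin": 0, "fingers": -0.55}, {"x": -5, "y": 0, "z": 0, "spin": 0, "fingers": -0.65}, {"x": -5, "y": 0, "z": 0, "spin": 0, "fingers": -0.65}]'

```text
clock: 22.1
eef_pos: [0.4748, 0.0912, 0.0984]
tool_rot: [0.686, 0.727, -0.0, -0.0]
ft_force: [-0.8, 0.7, 0.2]
grip_width: 0.0709
grasp_force: 0.0
```

Run:
```python
from h import *
c=hang(3.3);go(.64,.145,.1,0)
```

```text
[(array([220., 205.]), 672.5), (array([164., 157.]), 632.5)] expect [217. 198.]
tilt fits (1-IoU,tilt,..) [(0.081, 0.0, 0.021, 0.0), (0.089, 0.0, 0.024, 0.004), (0.089, 0.0, 0.015, -0.004), (0.09, 0.0, 0.018, 0.0)] near0 (np.float64(0.081), np.float64(0.0), np.float64(0.021), np.float64(0.0))
shift [ 44.2 167.9  -1.6] spin 3.3 | now [0.4749 0.0912 0.0984] head 3.3 j [ 0.19  0.31 -0.27  0.99  0.    1.7 ] F [ 0.2 -0.1  0.1] w 0.0706 gf 0.0 t 22.15
```

It stands upright (tilt 0). I'll regrip it lower and firmer, then carry it to A's back.

Emit:
jog_arm --motion '[{"x": 0, "y": 0, "z": 11, "spin": 0, "fingers": -0.65}, {"x": 0, "y": 0, "z": 11, "spin": 0, "fingers": -0.5}, {"x": 0, "y": 0, "z": 11, "spin": 0, "fingers": -0.45}, {"x": 0, "y": 0, "z": 11, "spin": 0, "fingers": -0.45}, {"x": 0, "y": 0, "z": 1, "spin": 0, "fingers": -0.45}, {"x": 20, "y": 0, "z": -15, "spin": 0, "fingers": -0.45}, {"x": 50, "y": 0, "z": -15, "spin": 3.3, "fingers": -0.45}, {"x": 60, "y": 0, "z": -15, "spin": 3.3, "fingers": -0.45}]'

```text
clock: 23.15
eef_pos: [0.472, 0.1523, 0.1145]
tool_rot: [0.706, 0.708, 0.001, 0.0]
ft_force: [0.1, 0.4, -2.1]
grip_width: 0.0633
grasp_force: 55.2
```

Run:
```python
from h import *
c=hang(0,zo=.024);go(.639,.154,.113,0)
```

```text
[(array([206., 181.]), 731.5), (array([162., 157.]), 432.5), (array([24.,  8.]), 468.5)] expect [203. 178.]
tilt fits (1-IoU,tilt,..) [(0.054, 0.0, 0.012, 0.0), (0.07, 0.0, 0.009, -0.004), (0.085, 0.0, 0.003, -0.008), (0.089, -3.0, 0.018, 0.008)] near0 (np.float64(0.054), np.float64(0.0), np.float64(0.012), np.float64(0.0))
shift [  0.8 167.3   1.3] spin 0.2 | now [0.4717 0.1528 0.1141] head 0.2 j [ 0.31  0.32 -0.21  1.04  0.    1.88] F [-0.2  1.  -0.8] w 0.0627 gf 55.2 t 23.2
```

Emit:
jog_arm --motion '[{"x": 3, "y": 40, "z": 0, "spin": 0, "fingers": -0.45}, {"x": 3, "y": 85, "z": 0, "spin": 0, "fingers": -0.45}, {"x": 3, "y": 130, "z": 0, "spin": 0, "fingers": -0.45}, {"x": 3, "y": 167, "z": 0, "spin": 0, "fingers": -0.45}, {"x": 3, "y": 167, "z": 0, "spin": 0, "fingers": -0.45}, {"x": -3, "y": 167, "z": 0, "spin": 0, "fingers": -0.45}, {"x": -6, "y": 167, "z": 10, "spin": 0, "fingers": -0.45}, {"x": -6, "y": 167, "z": 20, "spin": 0, "fingers": -0.45}]'

```text
clock: 24.2
eef_pos: [0.6381, 0.1453, 0.0937]
tool_rot: [0.707, 0.707, 0.001, -0.0]
ft_force: [-0.2, 2.2, 1.1]
grip_width: 0.0629
grasp_force: 55.6
```

Run:
```python
from h import *
c=hang(0,zo=.024);go(.639,.146,.0875,0)
```

```text
[(array([164., 157.]), 633.0)] expect [264. 160.]
tilt fits (1-IoU,tilt,..) [(1.0, -60.0, -0.006, -0.012), (1.0, -60.0, -0.006, -0.008), (1.0, -60.0, -0.006, -0.004), (1.0, -60.0, -0.006, 0.0)] near0 (np.float64(1.0), np.float64(-3.0), np.float64(-0.006), np.float64(-0.012))
shift [0.8 1.8 4.2] spin 0.0 | now [0.6372 0.1452 0.0917] head 0.0 j [0.22 0.63 0.23 1.18 0.   1.79] F [ 0.2  2.2 -1.1] w 0.0628 gf 55.5 t 24.25
```

Emit:
jog_arm --motion '[{"x": 1, "y": 0, "z": 2, "spin": 0, "fingers": -0.45}, {"x": 1, "y": 0, "z": 4, "spin": 0, "fingers": -0.45}, {"x": 1, "y": 0, "z": 5, "spin": 0, "fingers": -0.45}, {"x": 1, "y": 0, "z": 5, "spin": 0, "fingers": -0.45}]'

```text
clock: 24.75
eef_pos: [0.6385, 0.1458, 0.0883]
tool_rot: [0.707, 0.707, -0.0, 0.0]
ft_force: [-0.5, 0.7, -1.3]
grip_width: 0.0632
grasp_force: 55.5
```

Run:
```python
from h import *
s=shot('side');go(.639,.146,.0875,0)
cv2.imwrite('pics/g8.png',cv2.resize(s['pixels'][60:220,130:330,::-1],(700,560),interpolation=2))
```

```text
shift [0.2 0.5 0.9] spin -0.0 | now [0.6385 0.1458 0.0884] head -0.0 j [ 0.22  0.63  0.23  1.17 -0.    1.8 ] F [-0.7 -0.7 -0.8] w 0.0628 gf 55.5 t 24.8
```

View pics/g8.png

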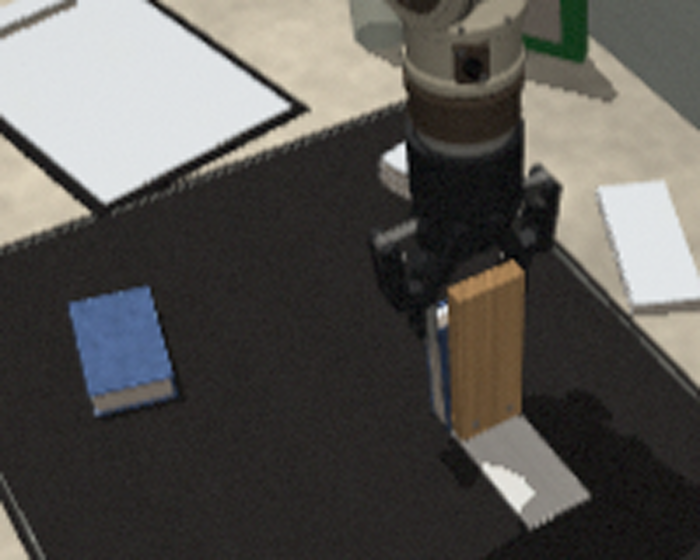

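The book is upright behind A. Lowering it to touch and releasing. One picture view is left, which I'll keep for the end.

Emit:
jog_arm --motion '[{"x": 0, "y": 0, "z": 1, "spin": 0, "fingers": -0.45}, {"x": 0, "y": 0, "z": 2, "spin": 0, "fingers": -0.45}, {"x": 0, "y": 0, "z": 2, "spin": 0, "fingers": -0.45}]'

```text
clock: 25.18
eef_pos: [0.6386, 0.146, 0.0865]
tool_rot: [0.707, 0.707, 0.0, 0.0]
ft_force: [0.2, 0.4, -1.6]
grip_width: 0.0632
grasp_force: 55.5
```

Emit:
jog_arm --motion '[{"x": 0, "y": 0, "z": 0, "spin": 0, "fingers": -0.5}, {"x": 0, "y": 0, "z": 0, "spin": 0, "fingers": -0.55}, {"x": 0, "y": 0, "z": 0, "spin": 0, "fingers": -0.7}, {"x": 0, "y": 0, "z": -10, "spin": 0, "fingers": -0.8}, {"x": 0, "y": 0, "z": -40, "spin": 0, "fingers": -0.8}, {"x": 0, "y": 0, "z": -60, "spin": 0, "fingers": -0.8}, {"x": 0, "y": 0, "z": -60, "spin": 0, "fingers": -0.8}]'

```text
clock: 26.05
eef_pos: [0.6402, 0.1464, 0.1495]
tool_rot: [0.707, 0.707, 0.002, 0.002]
ft_force: [-0.5, -0.6, -0.5]
grip_width: 0.0767
grasp_force: 0.0
```

Run:
```python
from h import *
t=blue('top');s=blue('side')
hsv=cv2.cvtColor(s['pixels'],cv2.COLOR_RGB2HSV)
d=np.array([np.sin(np.radians(-12.3)),0])
print('book top expected bbox top/side',box(t,[.639,.146,.0555],(64,24,105),0),box(s,[.639,.146,.0555],(64,24,105),0))
# book1 pose from side: top face
m=((hsv[...,0]>98)&(hsv[...,0]<132)&(hsv[...,1]>80)&(hsv[...,2]>60)).astype(np.uint8)
k=max([k for k in cv2.findContours(m,0,2)[0] if 130<k[:,0,0].mean()<260],key=cv2.contourArea)
q=np.array([ray(s,u,v,.027)[:2] for u,v in k.reshape(-1,2)],np.float32);print('book1',cv2.minAreaRect(q))
go(.433,.326,.15,-12.3)
```

```text
top blue bbox (116, 261, 44, 38) area 1154.5 rect [array([140.1, 279.1]), array([45.1, 30.2]), np.float64(13.6)]
top blue bbox (335, 111, 15, 9) area 68.5 rect [array([342.1, 114.7]), array([14.6,  5.9]), np.float64(15.9)]
side blue bbox (395, 208, 12, 15) area 74.0 rect [array([400. , 214.6]), array([13.7,  6.5]), np.float64(59.0)]
side blue bbox (150, 142, 30, 31) area 625.0 rect [array([164.2, 157.5]), array([29. , 25.2]), np.float64(77.5)]
book top expected bbox top/side [212. 173.  16.  36.] [251. 139.  27.  43.]
book1 ((0.43072807788848877, 0.3306208848953247), (0.10755667090415955, 0.06451086699962616), 77.50325012207031)
shift [ 180.  -205.5   -3.6] spin 12.3 | now [0.6385 0.146  0.1464] head 0.0 j [ 0.22  0.59  0.32  1.3  -0.    1.8 ] F [-0.5 -0.2 -0.2] w 0.0768 gf 0.0 t 26.15
```

Now book1: its centre is (.431,.330), with its long axis at 77.5°. Going to its -y end.

Run:
```python
from h import *
go(.4215,.287,.10,-12.5)
```

```text
shift [ 141.  -217.    46.4] spin 12.5 | now [0.6385 0.146  0.1464] head 0.0 j [ 0.22  0.59  0.32  1.3  -0.    1.8 ] F [-0.5 -0.2 -0.2] w 0.0768 gf 0.0 t 26.15
```

Emit:
jog_arm --motion '[{"x": 0, "y": 0, "z": -10, "spin": 0, "fingers": -1}, {"x": 35, "y": -50, "z": -10, "spin": 6, "fingers": -1}, {"x": 70, "y": -100, "z": -10, "spin": 12.5, "fingers": -1}, {"x": 105, "y": -150, "z": 0, "spin": 12.5, "fingers": -1}, {"x": 141, "y": -200, "z": 20, "spin": 12.5, "fingers": -1}, {"x": 141, "y": -217, "z": 46, "spin": 12.5, "fingers": -1}, {"x": 141, "y": -217, "z": 46, "spin": 12.5, "fingers": -1}]'

```text
clock: 27.02
eef_pos: [0.4183, 0.2861, 0.0986]
tool_rot: [0.779, 0.627, -0.003, -0.0]
ft_force: [0.3, -0.8, -0.2]
grip_width: 0.0853
grasp_force: 0.0
```

Run:
```python
from h import *
t=dict(np.load('top0.npz'));c=camera('top')
go(.4215,.287,-.003,-12.5)
p=c['pixels'][165:215,200:250].astype(int);m=(p[...,2]>p[...,0]+15)|(p.min(2)>120)
print('white/blue px at standing book',cv2.boundingRect(m.astype(np.uint8)),m.sum())
np.savez('top1.npz',**c)
```

```text
shift [  0.5   0.7 103.1] spin 0.1 | now [0.4208 0.2868 0.1001] head -12.4 j [ 0.6   0.36 -0.19  1.02 -0.    2.39] F [1.5 0.3 0.7] w 0.0854 gf 0.0 t 27.075
white/blue px at standing book (14, 7, 36, 37) 740
```

Emit:
jog_arm --motion '[{"x": 0, "y": 1, "z": 50, "spin": 0, "fingers": -1}, {"x": 0, "y": 1, "z": 90, "spin": 0, "fingers": -1}, {"x": 0, "y": 1, "z": 103, "spin": 0, "fingers": -1}, {"x": 0, "y": 1, "z": 103, "spin": 0, "fingers": -0.7}, {"x": 0, "y": 1, "z": 103, "spin": 0, "fingers": -0.47}, {"x": 0, "y": 1, "z": 103, "spin": 0, "fingers": -0.47}, {"x": 0, "y": 1, "z": 103, "spin": 0, "fingers": -0.47}]'

```text
clock: 27.95
eef_pos: [0.424, 0.2876, -0.0009]
tool_rot: [0.78, 0.626, 0.002, 0.0]
ft_force: [1.0, -1.2, 5.6]
grip_width: 0.0634
grasp_force: 37.3
```

Emit:
jog_arm --motion '[{"x": 0, "y": 0, "z": -15, "spin": 0, "fingers": -0.47}, {"x": 0, "y": 0, "z": -40, "spin": 0, "fingers": -0.47}, {"x": 0, "y": 0, "z": -65, "spin": 0, "fingers": -0.47}, {"x": 0, "y": 0, "z": -90, "spin": 0, "fingers": -0.47}, {"x": 0, "y": 0, "z": -101, "spin": 0, "fingers": -0.47}, {"x": 0, "y": 0, "z": -101, "spin": 0, "fingers": -0.485}, {"x": 0, "y": 0, "z": -101, "spin": 0, "fingers": -0.49}, {"x": 0, "y": 0, "z": -101, "spin": 0, "fingers": -0.492}]'

```text
clock: 28.95
eef_pos: [0.4217, 0.2863, 0.0973]
tool_rot: [0.78, 0.626, -0.001, -0.0]
ft_force: [0.8, -0.4, -0.4]
grip_width: 0.0637
grasp_force: 16.5
```

Run:
```python
from h import *
blue('side');go(.4215,.287,.099,-12.5)
```

```text
side blue bbox (395, 208, 12, 15) area 75.0 rect [array([400. , 214.6]), array([13.7,  6.7]), np.float64(59.0)]
side blue bbox (144, 126, 28, 21) area 347.5 rect [array([156.6, 135.1]), array([16.3, 26.7]), np.float64(76.5)]
shift [ 0.5 -0.5 -1.6] spin 0.0 | now [0.4219 0.2864 0.0974] head -12.5 j [ 0.6   0.36 -0.2   1.02 -0.    2.39] F [ 0.2  0.5 -2.1] w 0.0637 gf 16.5 t 29.0
```

Book1 is lifted flat. Loosening in steps and letting it settle.

Emit:
jog_arm --motion '[{"x": 0, "y": 0, "z": 0, "spin": 0, "fingers": -0.495}, {"x": 0, "y": 0, "z": 0, "spin": 0, "fingers": -0.497}, {"x": 0, "y": 0, "z": 0, "spin": 0, "fingers": -0.498}, {"x": 0, "y": 0, "z": 0, "spin": 0, "fingers": -0.499}, {"x": 0, "y": 0, "z": 0, "spin": 0, "fingers": -0.499}, {"x": 0, "y": 0, "z": 0, "spin": 0, "fingers": -0.499}, {"x": 0, "y": 0, "z": 0, "spin": 0, "fingers": -0.499}, {"x": 0, "y": 0, "z": 0, "spin": 0, "fingers": -0.499}]'

```text
clock: 30.0
eef_pos: [0.4226, 0.2869, 0.0986]
tool_rot: [0.78, 0.626, 0.0, -0.0]
ft_force: [-0.6, -0.5, 0.2]
grip_width: 0.0641
grasp_force: 1.0
```

Run:
```python
from h import *
hang(-12.5);go(.4215,.287,.099,-12.5)
```

```text
[(array([166., 165.]), 837.5), (array([32.,  8.]), 527.0)] expect [164. 156.]
tilt fits (1-IoU,tilt,..) [(0.07, -9.0, 0.012, -0.012), (0.07, -9.0, 0.015, -0.008), (0.085, -9.0, 0.018, -0.004), (0.097, -6.0, 0.009, -0.012)] near0 (np.float64(0.099), np.float64(-3.0), np.float64(0.024), np.float64(-0.004))
shift [-0.2 -1.1 -0.4] spin 0.0 | now [0.4226 0.2869 0.0986] head -12.5 j [ 0.6   0.36 -0.19  1.02  0.    2.39] F [-0.1 -0.1  0.8] w 0.0636 gf 1.0 t 30.05
```

The same leaning state, at about -9°. The same cure.

Emit:
jog_arm --motion '[{"x": 0, "y": 0, "z": 0, "spin": 0, "fingers": -0.494}, {"x": -4, "y": 0, "z": 0, "spin": 0, "fingers": -0.494}, {"x": -8, "y": 0, "z": 0, "spin": 0, "fingers": -0.494}, {"x": -12, "y": 0, "z": 0, "spin": 0, "fingers": -0.494}, {"x": -14, "y": 0, "z": 0, "spin": 0, "fingers": -0.494}, {"x": -14, "y": 0, "z": 0, "spin": 0, "fingers": -0.494}]'

```text
clock: 30.8
eef_pos: [0.4197, 0.273, 0.0986]
tool_rot: [0.78, 0.626, 0.0, 0.0]
ft_force: [0.7, 0.1, 2.1]
grip_width: 0.0641
grasp_force: 3.4
```

Run:
```python
from h import *
hang(-12.5);go(.4215,.287,.099,-12.5)
```

```text
[(array([166., 168.]), 752.0), (array([32.,  8.]), 528.5)] expect [165. 160.]
tilt fits (1-IoU,tilt,..) [(0.067, 0.0, 0.018, -0.004), (0.069, 0.0, 0.009, -0.012), (0.077, 0.0, 0.024, 0.0), (0.077, 0.0, 0.027, 0.004)] near0 (np.float64(0.067), np.float64(0.0), np.float64(0.018), np.float64(-0.004))
shift [14.  -1.3 -0.4] spin -0.0 | now [0.4197 0.2731 0.0986] head -12.5 j [ 0.58  0.34 -0.22  1.01 -0.    2.37] F [ 1.4 -1.2  2.4] w 0.0636 gf 3.5 t 30.85
```

Emit:
jog_arm --motion '[{"x": -14, "y": 0, "z": 0, "spin": 0, "fingers": -0.5}, {"x": 0, "y": 0, "z": 0, "spin": 0, "fingers": -0.55}, {"x": 0, "y": 0, "z": 0, "spin": 0, "fingers": -0.65}, {"x": 0, "y": 0, "z": 0, "spin": 0, "fingers": -0.65}]'

```text
clock: 31.35
eef_pos: [0.4192, 0.2732, 0.0982]
tool_rot: [0.78, 0.626, -0.0, -0.0]
ft_force: [-0.2, -0.2, -0.5]
grip_width: 0.0706
grasp_force: 0.0
```

Run:
```python
from h import *
hang(-12.5);go(.4215,.287,.099,-12.5)
```

```text
[(array([167., 169.]), 722.5), (array([32.,  8.]), 527.5)] expect [165. 160.]
tilt fits (1-IoU,tilt,..) [(0.058, 0.0, 0.024, 0.0), (0.058, 0.0, 0.027, 0.004), (0.058, 0.0, 0.03, 0.008), (0.061, 0.0, 0.021, -0.004)] near0 (np.float64(0.058), np.float64(0.0), np.float64(0.024), np.float64(0.0))
shift [14.  -0.7 -0.8] spin 0.0 | now [0.4192 0.2732 0.0982] head -12.5 j [ 0.58  0.34 -0.22  1.01  0.    2.37] F [ 0.  -0.8 -0.8] w 0.0703 gf 0.0 t 31.4
```

Emit:
jog_arm --motion '[{"x": 0, "y": 0, "z": 11, "spin": 0, "fingers": -0.65}, {"x": 0, "y": 0, "z": 11, "spin": 0, "fingers": -0.5}, {"x": 0, "y": 0, "z": 11, "spin": 0, "fingers": -0.45}, {"x": 0, "y": 0, "z": 11, "spin": 0, "fingers": -0.45}, {"x": 0, "y": 0, "z": 1, "spin": 0, "fingers": -0.45}, {"x": 0, "y": 0, "z": -18, "spin": 0, "fingers": -0.45}, {"x": 0, "y": 0, "z": -18, "spin": -10, "fingers": -0.45}, {"x": 0, "y": 0, "z": -18, "spin": -12.5, "fingers": -0.45}]'

```text
clock: 32.4
eef_pos: [0.42, 0.2735, 0.1177]
tool_rot: [0.706, 0.708, 0.001, 0.0]
ft_force: [-0.0, 0.0, -1.2]
grip_width: 0.0627
grasp_force: 51.5
```

Run:
```python
from h import *
hang(0,zo=.024);go(.6385,.195,.117,0)
```

```text
[(array([166., 159.]), 726.5), (array([32.,  8.]), 527.0)] expect [163. 155.]
tilt fits (1-IoU,tilt,..) [(0.083, 0.0, 0.009, -0.008), (0.083, 3.0, 0.015, -0.004), (0.084, 3.0, 0.009, -0.008), (0.094, 0.0, 0.015, -0.004)] near0 (np.float64(0.083), np.float64(0.0), np.float64(0.009), np.float64(-0.008))
shift [-78.9 218.4   0.8] spin 0.1 | now [0.4199 0.2734 0.1176] head 0.1 j [ 0.58  0.32 -0.19  1.05  0.    2.15] F [-0.5  0.  -0.2] w 0.0631 gf 51.5 t 32.45
```

Emit:
jog_arm --motion '[{"x": -18, "y": 50, "z": 0, "spin": 0, "fingers": -0.45}, {"x": -36, "y": 100, "z": 0, "spin": 0, "fingers": -0.45}, {"x": -54, "y": 150, "z": 0, "spin": 0, "fingers": -0.45}, {"x": -70, "y": 200, "z": 0, "spin": 0, "fingers": -0.45}, {"x": -76, "y": 218, "z": 0, "spin": 0, "fingers": -0.45}, {"x": -85, "y": 218, "z": 0, "spin": 0, "fingers": -0.45}, {"x": -94, "y": 218, "z": 0, "spin": 0, "fingers": -0.45}, {"x": -94, "y": 218, "z": 0, "spin": 0, "fingers": -0.45}]'

```text
clock: 33.45
eef_pos: [0.6365, 0.1786, 0.1168]
tool_rot: [0.707, 0.707, -0.0, -0.0]
ft_force: [-0.4, -1.0, -1.9]
grip_width: 0.0628
grasp_force: 51.7
```

Run:
```python
from h import *
go(.6385,.1785,.0875,0)
```

```text
shift [-0.1  2.1 29.3] spin -0.0 | now [0.6365 0.1786 0.1168] head -0.0 j [0.27 0.62 0.29 1.24 0.   1.84] F [-0.4 -1.  -1.9] w 0.0628 gf 51.7 t 33.45
```

Emit:
jog_arm --motion '[{"x": 0, "y": 2, "z": 8, "spin": 0, "fingers": -0.45}, {"x": 0, "y": 2, "z": 16, "spin": 0, "fingers": -0.45}, {"x": 0, "y": 2, "z": 24, "spin": 0, "fingers": -0.45}, {"x": 0, "y": 2, "z": 29, "spin": 0, "fingers": -0.45}, {"x": 0, "y": 2, "z": 30, "spin": 0, "fingers": -0.45}, {"x": 0, "y": 2, "z": 30, "spin": 0, "fingers": -0.45}]'

```text
clock: 34.2
eef_pos: [0.6396, 0.1792, 0.0865]
tool_rot: [0.707, 0.707, 0.0, 0.0]
ft_force: [-0.4, 0.6, -0.8]
grip_width: 0.0625
grasp_force: 51.7
```

Emit:
jog_arm --motion '[{"x": 0, "y": 0, "z": 1, "spin": 0, "fingers": -0.45}, {"x": -2, "y": 0, "z": 1, "spin": 0, "fingers": -0.45}, {"x": -3, "y": 0, "z": 1, "spin": 0, "fingers": -0.45}, {"x": -3, "y": 0, "z": 1, "spin": 0, "fingers": -0.45}]'

```text
clock: 34.7
eef_pos: [0.6397, 0.1773, 0.0864]
tool_rot: [0.707, 0.707, 0.001, -0.001]
ft_force: [-2.3, 3.6, 5.2]
grip_width: 0.0629
grasp_force: 52.4
```

Emit:
jog_arm --motion '[{"x": 0, "y": 0, "z": 0, "spin": 0, "fingers": -0.5}, {"x": 0, "y": 0, "z": 0, "spin": 0, "fingers": -0.55}, {"x": 0, "y": 0, "z": 0, "spin": 0, "fingers": -0.7}, {"x": 0, "y": 0, "z": -10, "spin": 0, "fingers": -0.8}, {"x": 0, "y": 0, "z": -40, "spin": 0, "fingers": -0.8}, {"x": 0, "y": 0, "z": -90, "spin": 0, "fingers": -0.8}, {"x": 0, "y": 0, "z": -130, "spin": 0, "fingers": -0.8}, {"x": 0, "y": 0, "z": -130, "spin": 0, "fingers": -0.8}]'

```text
clock: 35.7
eef_pos: [0.6418, 0.1767, 0.2211]
tool_rot: [0.707, 0.707, 0.004, 0.002]
ft_force: [0.5, -0.4, -0.9]
grip_width: 0.077
grasp_force: 0.0
```

Run:
```python
from h import *
go(.522,-.206,.23,93.5)
c=blue('top')
```

```text
shift [-382.7 -119.7  -10.9] spin 86.5 | now [0.6418 0.1767 0.2211] head -0.0 j [ 0.27  0.58  0.49  1.47 -0.    1.84] F [ 0.5 -0.4 -0.9] w 0.077 gf 0.0 t 35.7
top blue bbox (335, 111, 15, 9) area 69.5 rect [array([342.1, 114.6]), array([14.5,  6. ]), np.float64(18.4)]
```

The books are placed. Now going to bookend B, spinning so as to keep joint 6 within its range.

Emit:
jog_arm --motion '[{"x": -60, "y": -15, "z": -10, "spin": -10.5, "fingers": -1}, {"x": -120, "y": -35, "z": -10, "spin": -21, "fingers": -1}, {"x": -180, "y": -55, "z": -10, "spin": -31.5, "fingers": -1}, {"x": -240, "y": -75, "z": -10, "spin": -42, "fingers": -1}, {"x": -300, "y": -95, "z": -10, "spin": -52.5, "fingers": -1}, {"x": -350, "y": -110, "z": -10, "spin": -63, "fingers": -1}, {"x": -383, "y": -120, "z": -10, "spin": -73.5, "fingers": -1}, {"x": -383, "y": -120, "z": -10, "spin": -84, "fingers": -1}]'

```text
clock: 36.75
eef_pos: [0.5172, -0.2097, 0.2238]
tool_rot: [0.063, 0.998, 0.0, -0.002]
ft_force: [1.0, 0.8, -0.4]
grip_width: 0.0854
grasp_force: 0.0
```

Emit:
jog_arm --motion '[{"x": 0, "y": 0, "z": 0, "spin": -9.5, "fingers": -1}, {"x": 0, "y": 0, "z": 0, "spin": -9.5, "fingers": -1}, {"x": 0, "y": 0, "z": 0, "spin": -9.5, "fingers": -1}]'

```text
clock: 37.12
eef_pos: [0.519, -0.2066, 0.2246]
tool_rot: [-0.018, 1.0, 0.0, -0.001]
ft_force: [0.2, 0.2, 0.2]
grip_width: 0.0851
grasp_force: 0.0
```

Run:
```python
from h import *
go(.522,-.206,.131,93.5)
c=camera('top');np.savez('top2.npz',**c)
import json
# brightness map around books row: print bbox of non-black per class
p=c['pixels'].astype(int)
reg=p[150:230,180:300]
blue_=(reg[...,2]>reg[...,0]+12);pale=(reg.min(2)>110);yel=(reg[...,0]>reg[...,2]+50)
for n,m in(('blue',blue_),('pale',pale),('yel',yel)): print(n,np.array(cv2.boundingRect(m.astype(np.uint8)))+[180,150,0,0],m.sum())
print('exp A top',box(c,[.6386,.1225,.153],(54,16,0),0),'b2 top',box(c,[.6385,.146,.108],(64,24,0),0),'b1 top',box(c,[.6395,.173,.108],(64,24,0),0))
```

```text
shift [-3.1  0.4 93.6] spin -1.4 | now [ 0.519  -0.2066  0.2246] head 92.1 j [-0.38  0.36  0.15  1.37 -0.   -0.41] F [0.2 0.2 0.2] w 0.0851 gf 0.0 t 37.125
blue [202 171  24  31] 262
pale [204 172  71  37] 1526
yel [224 171  11  36] 288
exp A top [222. 171.   8.  24.] b2 top [212. 174.  11.  28.] b1 top [200. 173.  12.  28.]
```

Both books stand as expected in the top view. Gripping B.

Emit:
jog_arm --motion '[{"x": -3, "y": 0, "z": 50, "spin": -1.4, "fingers": -1}, {"x": -3, "y": 0, "z": 93, "spin": -1.4, "fingers": -1}, {"x": -3, "y": 0, "z": 93, "spin": -1.4, "fingers": -0.3}, {"x": -3, "y": 0, "z": 93, "spin": -1.4, "fingers": 1}, {"x": -3, "y": 0, "z": 93, "spin": -1.4, "fingers": 1}, {"x": -3, "y": 0, "z": 93, "spin": -1.4, "fingers": 1}, {"x": -3, "y": 0, "z": 93, "spin": -1.4, "fingers": 1}, {"x": -3, "y": 0, "z": 93, "spin": -1.4, "fingers": 1}]'

```text
clock: 38.17
eef_pos: [0.524, -0.2071, 0.1346]
tool_rot: [-0.031, 1.0, -0.001, 0.002]
ft_force: [0.9, 0.7, 5.6]
grip_width: 0.0149
grasp_force: 59.8
```

Emit:
jog_arm --motion '[{"x": 0, "y": 0, "z": 0, "spin": 0, "fingers": 1}, {"x": 0, "y": 0, "z": 0, "spin": 0, "fingers": 1}, {"x": 0, "y": 0, "z": -6, "spin": 0, "fingers": 1}, {"x": 0, "y": 0, "z": -12, "spin": 0, "fingers": 1}, {"x": 0, "y": 0, "z": -12, "spin": 0, "fingers": 1}]'

```text
clock: 38.8
eef_pos: [0.5225, -0.2068, 0.1446]
tool_rot: [-0.031, 1.0, -0.0, -0.0]
ft_force: [0.4, -0.5, -4.1]
grip_width: 0.015
grasp_force: 58.6
```

Run:
```python
from h import *
go(.522,-.206,.143,11.7)
```

```text
shift [0.4 0.9 1.6] spin 81.9 | now [ 0.5225 -0.2068  0.1446] head 93.6 j [-0.38  0.41  0.02  1.18 -0.   -0.44] F [ 0.4 -0.5 -4.1] w 0.015 gf 58.6 t 38.8
```

Emit:
jog_arm --motion '[{"x": 0, "y": 1, "z": 0, "spin": -10, "fingers": 1}, {"x": 0, "y": 1, "z": 0, "spin": -20, "fingers": 1}, {"x": 0, "y": 1, "z": 0, "spin": -30, "fingers": 1}, {"x": 0, "y": 1, "z": 0, "spin": -40, "fingers": 1}, {"x": 0, "y": 1, "z": 0, "spin": -50, "fingers": 1}, {"x": 0, "y": 1, "z": 0, "spin": -60, "fingers": 1}, {"x": 0, "y": 1, "z": 0, "spin": -70, "fingers": 1}, {"x": 0, "y": 1, "z": 0, "spin": -80, "fingers": 1}]'

```text
clock: 39.8
eef_pos: [0.522, -0.2056, 0.1438]
tool_rot: [-0.669, 0.744, 0.001, -0.0]
ft_force: [1.3, 0.3, -4.7]
grip_width: 0.0148
grasp_force: 58.5
```

Emit:
jog_arm --motion '[{"x": 0, "y": 0, "z": 0, "spin": -10, "fingers": 1}, {"x": 0, "y": 0, "z": 0, "spin": -18, "fingers": 1}, {"x": 0, "y": 0, "z": 0, "spin": -18, "fingers": 1}, {"x": 0, "y": 0, "z": 0, "spin": -18, "fingers": 1}]'

```text
clock: 40.3
eef_pos: [0.5222, -0.2057, 0.1441]
tool_rot: [0.774, -0.633, -0.0, 0.0]
ft_force: [-0.3, 0.4, -3.0]
grip_width: 0.015
grasp_force: 58.6
```

Run:
```python
from h import *
go(.522,-.206,.143,11.7)
```

```text
shift [0.3 0.3 1.1] spin -0.2 | now [ 0.5222 -0.2057  0.1441] head -168.5 j [-0.38  0.41  0.02  1.18  0.   -2.15] F [-0.3  0.4 -3. ] w 0.015 gf 58.6 t 40.3
```

Emit:
jog_arm --motion '[{"x": 0, "y": 0, "z": -20, "spin": 0, "fingers": 1}, {"x": 0, "y": 0, "z": -50, "spin": 0, "fingers": 1}, {"x": 0, "y": 0, "z": -80, "spin": 0, "fingers": 1}, {"x": 0, "y": 0, "z": -110, "spin": 0, "fingers": 1}, {"x": 0, "y": 0, "z": -140, "spin": 0, "fingers": 1}, {"x": 0, "y": 0, "z": -180, "spin": 0, "fingers": 1}, {"x": 0, "y": 0, "z": -180, "spin": 0, "fingers": 1}]'

```text
clock: 41.18
eef_pos: [0.524, -0.2064, 0.3281]
tool_rot: [0.774, -0.633, 0.004, -0.001]
ft_force: [0.2, 0.2, -3.8]
grip_width: 0.0151
grasp_force: 58.9
```

Run:
```python
from h import *
go(.58,.25,.315,90)
```

```text
shift [-436.1 -145.9   12.2] spin -78.5 | now [ 0.524  -0.2064  0.3281] head -168.5 j [-0.38  0.35  0.4   1.62  0.   -2.15] F [ 0.2  0.2 -3.8] w 0.0151 gf 58.9 t 41.175
```

Emit:
jog_arm --motion '[{"x": -60, "y": -20, "z": 0, "spin": 10.5, "fingers": 1}, {"x": -120, "y": -40, "z": 0, "spin": 21, "fingers": 1}, {"x": -180, "y": -60, "z": 0, "spin": 31.5, "fingers": 1}, {"x": -240, "y": -80, "z": 0, "spin": 42, "fingers": 1}, {"x": -300, "y": -100, "z": 0, "spin": 52.5, "fingers": 1}, {"x": -350, "y": -117, "z": 0, "spin": 63, "fingers": 1}, {"x": -400, "y": -134, "z": 0, "spin": 73.5, "fingers": 1}, {"x": -436, "y": -146, "z": 0, "spin": 84, "fingers": 1}]'

```text
clock: 42.18
eef_pos: [0.5774, 0.2527, 0.3222]
tool_rot: [-0.181, 0.984, -0.0, -0.001]
ft_force: [1.3, -0.4, -3.8]
grip_width: 0.0153
grasp_force: 59.0
```

Run:
```python
from h import *
go(.639,.22,.32,90)
```

```text
shift [-46.  -52.5   2.1] spin 20.8 | now [0.5774 0.2527 0.3222] head 110.8 j [ 0.41  0.52  0.65  1.7  -0.    0.05] F [ 1.3 -0.4 -3.8] w 0.0153 gf 59.0 t 42.175
```

Emit:
jog_arm --motion '[{"x": -20, "y": -25, "z": 0, "spin": 10, "fingers": 1}, {"x": -46, "y": -52, "z": 0, "spin": 17.5, "fingers": 1}, {"x": -46, "y": -52, "z": 30, "spin": 17.5, "fingers": 1}, {"x": -46, "y": -52, "z": 70, "spin": 17.5, "fingers": 1}, {"x": -46, "y": -52, "z": 110, "spin": 17.5, "fingers": 1}, {"x": -46, "y": -52, "z": 150, "spin": 17.5, "fingers": 1}, {"x": -46, "y": -52, "z": 150, "spin": 17.5, "fingers": 1}]'

```text
clock: 43.05
eef_pos: [0.6354, 0.2173, 0.1676]
tool_rot: [-0.032, 0.999, -0.002, -0.006]
ft_force: [0.2, 0.5, -3.0]
grip_width: 0.0148
grasp_force: 59.4
```

Run:
```python
from h import *
go(.639,.217,.127,90)
```

```text
shift [-4.1 -0.4 40.6] spin 3.6 | now [0.6354 0.2173 0.1676] head 93.6 j [ 0.33  0.63  0.44  1.39 -0.    0.27] F [ 0.2  0.5 -3. ] w 0.0148 gf 59.4 t 43.05
```

Emit:
jog_arm --motion '[{"x": -3, "y": 0, "z": 15, "spin": 3.5, "fingers": 1}, {"x": -3, "y": 0, "z": 30, "spin": 3.5, "fingers": 1}, {"x": -3, "y": 0, "z": 36, "spin": 3.5, "fingers": 1}, {"x": -3, "y": 0, "z": 39, "spin": 3.5, "fingers": 1}, {"x": -3, "y": 0, "z": 39, "spin": 3.5, "fingers": 1}]'

```text
clock: 43.68
eef_pos: [0.6426, 0.2191, 0.1358]
tool_rot: [-0.002, 1.0, 0.0, 0.0]
ft_force: [-0.5, 0.2, -3.9]
grip_width: 0.0151
grasp_force: 59.4
```

Emit:
jog_arm --motion '[{"x": 0, "y": 0, "z": 1, "spin": 0, "fingers": 1}, {"x": 0, "y": 0, "z": 2, "spin": 0, "fingers": 1}, {"x": 0, "y": 0, "z": 2, "spin": 0, "fingers": 1}]'

```text
clock: 44.05
eef_pos: [0.6425, 0.219, 0.1335]
tool_rot: [-0.002, 1.0, 0.0, 0.0]
ft_force: [-0.6, -1.2, -3.9]
grip_width: 0.0151
grasp_force: 59.4
```

Run:
```python
from h import *
go(.639,.196,.1255,90)
```

```text
shift [  3.6 -23.    8. ] spin 0.2 | now [0.6425 0.219  0.1335] head 90.2 j [0.33 0.65 0.39 1.31 0.   0.33] F [-0.6 -1.2 -3.9] w 0.0151 gf 59.4 t 44.05
```

Emit:
jog_arm --motion '[{"x": 3, "y": 0, "z": 3, "spin": 0, "fingers": 1}, {"x": 3, "y": 0, "z": 6, "spin": 0, "fingers": 1}, {"x": 3, "y": 0, "z": 8, "spin": 0, "fingers": 1}, {"x": 3, "y": 0, "z": 8, "spin": 0, "fingers": 1}]'

```text
clock: 44.55
eef_pos: [0.6397, 0.219, 0.126]
tool_rot: [-0.002, 1.0, 0.0, 0.0]
ft_force: [-0.6, 0.1, 0.7]
grip_width: 0.0148
grasp_force: 59.9
```

Emit:
jog_arm --motion '[{"x": 0, "y": -5, "z": 0, "spin": 0, "fingers": 1}, {"x": 0, "y": -10, "z": 0, "spin": 0, "fingers": 1}, {"x": 0, "y": -14, "z": 0, "spin": 0, "fingers": 1}, {"x": 0, "y": -18, "z": 0, "spin": 0, "fingers": 1}, {"x": 0, "y": -18, "z": 0, "spin": 0, "fingers": 1}]'

```text
clock: 45.18
eef_pos: [0.6399, 0.2006, 0.1259]
tool_rot: [-0.001, 1.0, -0.0, 0.0]
ft_force: [-1.5, 1.8, 0.9]
grip_width: 0.0152
grasp_force: 60.2
```

Emit:
jog_arm --motion '[{"x": 0, "y": -2, "z": 0, "spin": 0, "fingers": 1}, {"x": 0, "y": -4, "z": 0, "spin": 0, "fingers": 1}, {"x": 0, "y": -6, "z": 0, "spin": 0, "fingers": 1}, {"x": 0, "y": -6, "z": 0, "spin": 0, "fingers": 1}]'

```text
clock: 45.68
eef_pos: [0.6398, 0.1952, 0.1259]
tool_rot: [-0.002, 1.0, 0.0, 0.0]
ft_force: [0.0, 4.3, 3.2]
grip_width: 0.0148
grasp_force: 60.4
```

Emit:
jog_arm --motion '[{"x": 0, "y": -1, "z": 0, "spin": 0, "fingers": 1}, {"x": 0, "y": -2, "z": 0, "spin": 0, "fingers": 1}, {"x": 0, "y": -3, "z": 0, "spin": 0, "fingers": 1}, {"x": 0, "y": -3, "z": 0, "spin": 0, "fingers": 1}]'

```text
clock: 46.18
eef_pos: [0.6398, 0.1923, 0.1259]
tool_rot: [-0.002, 1.0, 0.0, 0.0]
ft_force: [0.0, 4.5, 5.2]
grip_width: 0.0148
grasp_force: 60.5
```

Run:
```python
from h import *
s=shot('side','x.png');t=shot('top')
p=s['pixels'].astype(int)[110:200,220:300];b=(p[...,2]>p[...,0]+12)
print(np.array(cv2.boundingRect(b.astype(np.uint8)))+[220,110,0,0],b.sum());go(.639,.19,.1255,90)
```

```text
[248 134  22  49] 70
shift [ 0.8 -2.3  0.4] spin 0.2 | now [0.6398 0.1923 0.1259] head 90.2 j [0.29 0.63 0.33 1.27 0.   0.29] F [-0.6  5.7  4.9] w 0.015 gf 60.5 t 46.275
```

Emit:
jog_arm --motion '[{"x": 0, "y": -1, "z": 0, "spin": 0, "fingers": 1}, {"x": 0, "y": -2, "z": 0, "spin": 0, "fingers": 1}, {"x": 0, "y": -3, "z": 0, "spin": 0, "fingers": 1}, {"x": 0, "y": -3, "z": 0, "spin": 0, "fingers": 1}]'

```text
clock: 46.78
eef_pos: [0.6398, 0.1893, 0.1259]
tool_rot: [-0.002, 1.0, 0.0, 0.0]
ft_force: [-0.4, 5.1, 4.7]
grip_width: 0.0158
grasp_force: 60.7
```

Emit:
jog_arm --motion '[{"x": 0, "y": -1, "z": 0, "spin": 0, "fingers": 1}, {"x": 0, "y": -2, "z": 0, "spin": 0, "fingers": 1}, {"x": 0, "y": -2, "z": 0, "spin": 0, "fingers": 1}]'

```text
clock: 47.15
eef_pos: [0.6398, 0.1874, 0.1259]
tool_rot: [-0.002, 1.0, 0.0, 0.0]
ft_force: [0.4, 3.5, 5.4]
grip_width: 0.0153
grasp_force: 60.7
```

It is snug. Releasing and retreating, then a look.

Emit:
jog_arm --motion '[{"x": 0, "y": 0, "z": -1, "spin": 0, "fingers": 0.6}, {"x": 0, "y": 0, "z": -1, "spin": 0, "fingers": 0.3}, {"x": 0, "y": 0, "z": -1, "spin": 0, "fingers": 0}, {"x": 0, "y": 0, "z": -1, "spin": 0, "fingers": -0.3}, {"x": 0, "y": 0, "z": -30, "spin": 0, "fingers": -0.3}, {"x": 0, "y": 0, "z": -80, "spin": 0, "fingers": -0.3}, {"x": 0, "y": 0, "z": -140, "spin": 0, "fingers": -0.3}, {"x": 0, "y": 0, "z": -160, "spin": 0, "fingers": -0.3}]'

```text
clock: 48.15
eef_pos: [0.641, 0.1871, 0.2908]
tool_rot: [-0.001, 1.0, 0.001, 0.004]
ft_force: [0.4, 0.6, 0.1]
grip_width: 0.0555
grasp_force: 0.0
```

Emit:
jog_arm --motion '[{"x": 60, "y": 60, "z": 0, "spin": 0, "fingers": -0.3}, {"x": 120, "y": 120, "z": 0, "spin": 0, "fingers": -0.3}, {"x": 180, "y": 180, "z": 0, "spin": 0, "fingers": -0.3}, {"x": 220, "y": 220, "z": 0, "spin": 0, "fingers": -0.3}, {"x": 220, "y": 220, "z": 0, "spin": 0, "fingers": -0.3}, {"x": 220, "y": 220, "z": 0, "spin": 0, "fingers": -0.3}, {"x": 220, "y": 220, "z": 0, "spin": 0, "fingers": -0.3}, {"x": 220, "y": 220, "z": 0, "spin": 0, "fingers": -0.3}]'

```text
clock: 49.15
eef_pos: [0.42, 0.4053, 0.2854]
tool_rot: [-0.001, 1.0, -0.0, 0.0]
ft_force: [-0.1, 0.4, 0.6]
grip_width: 0.0554
grasp_force: 0.0
```

Run:
```python
from h import *
s=shot('side');t=shot('top')
b=cv2.resize(s['pixels'][60:240,170:350,::-1],(400,400),interpolation=2);a=cv2.resize(t['pixels'][140:240,150:250,::-1],(400,400),interpolation=2)
cv2.imwrite('pics/fin.png',np.hstack([a,b]))
```

```text
(no output)
```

View pics/fin.png

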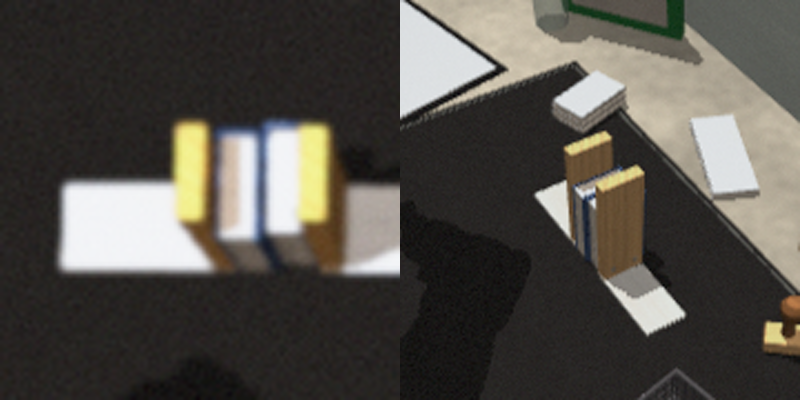

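The last picture shows both books upright and snug between the two backs, at (240,185) and (285,180) in the left half, with the feet pointing outwards. The white block at the pad edge measures about 56 x 88 mm, so it is not a book.

```bash
python3 -c "
from workcell import bot
print(bot.job_done())"
```

```text
the job is handed in; nothing more can be done
None
```

The display is set up and handed in: the final picture shows the two books present upright and snug between the bookends' plain backs, feet pointing outwards, but handing in returned no verdict.

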